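# Unlatch the tilt tray with the spring probe and tip out the housings

### The job

Take the red-handled spring probe from its holder, slide its tip along the floor of the black slot in the tray station until it drops into the hidden hole, press it fully down there to unlatch the tray, and hang the probe back upright in its holder. Then lift the tray by its orange handle until both metal housings have slid out into the blue bin, and lower the tray gently until it rests fully down again. Leave the jar, bottle and cup where they stand.

Things in the scene. Friction and masses are not known exactly. Their poses are not given: they have to be found in the camera images.
- station: Tray station, fixed: grey base, white slotted block (195 mm in y, 45 mm in x, top 75 mm up) on its -x side, tilt tray on its +x side. Origin on the bench; x points from block to tray, y along the slot from the tray's handle side to its hinge and the bin. A grey latch housing (top 111 mm up) stands on the block at y = -93 to -63 mm; its brass bolt holds the tray down till released
- slot_mid (a point): Middle of the slot's mouth in the white block's top, 75 mm up. The slot runs along the station's y, 80 mm long, 14 mm wide; flat black floor 8 mm below the mouth. One hole in that floor, as wide as the slot and 12 mm long, black and hard to see, has its centre anywhere up to 25 mm either way from the middle. In it, 10 mm below the slot floor, is the top of the release plunger
- release (a joint): Release plunger at the bottom of the hidden hole: 0 = up (tray latched), 0.010 m = fully down. It yields to about 3 N and stays where it is pushed. The latch is clear of the tray from 0.007; count it as pressed only beyond 0.0085
- tray (a joint): Tilt angle of the tray: 0 = down at rest, grows as the handle is lifted, limit 1.1 rad. It falls by its own weight (0.45 kg) when let go. The housings slide out at about 0.5 to 0.7 rad; they are all out by 0.9
- tray_hinge (a point): Middle of the hinge axis of the tray, 106 mm above the bench; the axis runs along the station's x axis. The tray (130 mm wide, 160 mm long, walls 28 mm high, open on the hinge side) lies from here to the station's -y side
- handle_mid (a point): Middle of the tray's orange handle, a round bar of 12 mm diameter and 100 mm long parallel to the hinge axis, 65 mm outside the tray's wall; at rest 225 mm from the hinge axis towards the station's -y side, 118 mm above the bench. It moves with the tray. It can be pinched from above and turns in the fingers as the tray tilts
- bin: Blue catch bin, fixed, 170 mm (its x) by 160 mm (its y) and 60 mm high, with a 140 mm high back wall on its +y side; it stands against the hinge side of the tray, axes about parallel to the station's. Origin at the centre of its underside; padded floor 11 mm up
- housing_a_mid (a point): Centre of a machined aluminium housing, a shallow shell of 60 x 40 x 16 mm, 0.09 kg, long side along its x; it starts flat in the tray on the handle side
- housing_b_mid (a point): Centre of the second, equal housing; it starts flat in the tray on the hinge side
- holder: Grey probe holder, fixed: a square post 46 x 46 mm, 95 mm high, on a foot of 80 x 80 x 6 mm, with a square bore of 24 mm open at the top. Origin at the centre of its underside. The probe hangs in the bore with its flange resting on the top
- probe_grip (a point): Centre of the probe's red handle (24 mm diameter, 74 mm long), on the probe's axis; z points up to the handle's end. With the probe in its holder it lies 138 mm above the bench. Below the handle are a black flange (36 mm diameter, 6 mm thick, its underside 43 mm below this point), a steel shaft (12 mm diameter, 40 mm long) and the brass pin. The probe is round, 165 mm long, 0.165 kg
- probe_tip (a point): Rounded end of the probe's brass pin (6 mm diameter, 45 mm long beyond the shaft), 128 mm below probe_grip along the axis when it is extended. The pin is sprung: it moves in by up to 12 mm, with 1 N at first touch and 0.4 N more for each mm
- jar: Bystander: amber jar with a white cap, 44 mm diameter, 90 mm high, about 80 mm from the probe's holder. Origin at the centre of its underside
- bottle: Bystander: white bottle with a blue cap, 60 mm diameter, 170 mm high. Origin at the centre of its underside
- cup: Bystander: black open cup, 72 mm diameter at the rim, 100 mm high. Origin at the centre of its underside

How it is judged:
By the outcome, as a careful person would: the job done as asked, in the order asked, and still so for the second after the job is handed in, with the robot touching nothing.
It also fails if it takes over 69 s, if anything falls off the work surface, if the arm or the gripper's body presses on something with over 40 N, if the wrist force passes 120 N, or if a joint passes its speed limit or range.

### The arm

A 6-joint arm with a two-finger parallel gripper is mounted at the origin on the work surface. World frame = base frame: x ahead of the robot, y to its left, z up, the work surface at z = 0. Lengths are in m, angles in rad, forces in N, time in s.
With the tool pointing down it reaches from about 0.25 to 0.725 m from the base axis. Payload 4 kg.
Tool frame: the origin (TCP) lies at the centre of the arm's flange, where the gripper is bolted on; the fingertips stand 173 mm ahead of it and the grasp point (between the pads) lies 155 mm ahead of it; x points along the fingers, z is the direction in which the jaws open and shut, and the axes are right-handed (so a half turn about x gives the same grasp; the last joint's range is limited). The gripper opens to 85 mm and grips with 20 to 120 N. Pads are 22 mm wide; open, the fingers measure 114 mm over their backs; the gripper's body (76 mm by 85 mm) begins 54 mm behind the grasp point. The pads swing forward as they close: fully open they stand 13 mm farther back than shut.
Start: joints at [-1.333, 0.241, 0.005, 1.335, 0, 1.571], TCP at [0.118, -0.486, 0.405] pointing down, gripper open.
Joint ranges: [-2.72, 2.72], [-1.05, 1.87], [-1.09, 1.28], [-1.99, 2.15], [-1.42, 1.44], [-3.14, 3.14]. Speed limits (rad/s): [2.79, 2.79, 3.14, 3.14, 3.14, 3.14].

### API

Orientations are given as a unit quaternion [x, y, z, w].
In Python, from workcell import bot gives the robot as it stands.
- The arm moves only by the tool arm_command, never from a script. Its argument "moves" is one flat list of numbers, 7 for each row, row after row: the shift along the tool's x, y, z in m, then the turn, a rotation vector about the tool's x, y, z in rad, then the closure, from -1 (fully open) to 1 (shut). A call has 1 to 20 rows; each row shifts and turns the pose as measured when the row begins, along the tool's axes as they then stand; what a row does not reach is not made up. A row lasts 1/12 s, in which the tool goes at most 41.7 mm and 7.16 degrees, less where a joint would pass 70% of its speed; a pose out of reach is approached as far as the arm can. A call with a gripper value outside its range is refused whole. The fingers move at their own pace and stop on an object; the grip force is fixed at half the most. Time passes only in rows, so rows that do not move let the fingers close. It gives the time, the measured TCP pose, the force and the opening at its end, in the units of the state.
- bot.get_obs(): the state, without advancing time (a new reading comes with each control period).
- bot.camera(name): name is "side" or "top"; returns the picture (384x512x3 uint8, red, green, blue); there is no depth.
- bot.get_calibration(name): a dict with "mtx" (3x3 intrinsics, pixels), "dist" ([k1, k2, p1, p2, k3] as OpenCV has them; the pictures are not rectified), "world_from_camera" (4x4, takes a point from camera to world coordinates). Camera axes: x right, y up, looking along -z (the intrinsics and any distortion apply to the point x, -y, -z); pixel columns grow to the right and rows downward; lengths in m; the calibration is good to about 2 mm. A picture is of the moment at which its call begins. get_calibration takes no time and is no camera call.
- bot.job_done(): hands the job in, once; it reports no verdict.
The state is a dict: "clock": time; "joint_pos": joint angles; "joint_vel": joint speeds; "tau": joint torques, N m; "eef_pos": TCP position; "tool_rot": TCP orientation; "ft_force": force on the tool from outside, world axes, zero at the start; "ft_torque": the same for the moment, N m; "grip_width": finger opening in m.
Only numpy, scipy, OpenCV 4.12 (cv2) and the standard library are available. Lean on these libraries where they do the work, as an engineer would, in place of code of your own. Each camera call takes 0.05 s, during which the arm holds its last target.

## Working session

There is one attempt and no reset: what is moved stays moved. The work goes in short steps, Python scripts to look and compute and a tool call to move; the robot and the scene stay as the last step left them, time stands still between calls to the robot, and variables do not carry over. Pictures are saved under pics/ and viewed, and the job is handed in when it is done.

Besides the shell and the picture viewer there is one more tool, called as name(argument=value, ...) on one line, values as JSON. arm_command: Moves the arm, as the interface text tells. Its arguments: {"type":"object","properties":{"moves":{"type":"array"}},"required":["moves"]}

```bash
mkdir -p pics; ls
python3 - <<'E'
from workcell import bot
import cv2,numpy as np
o=bot.get_obs()
for k,v in o.items(): print(k,np.round(v,4))
for n in("side","top"):
    c=bot.get_calibration(n)
    print(n,np.round(c["mtx"],2).tolist(),np.round(c["dist"],4),np.round(c["world_from_camera"],4).tolist())
    cv2.imwrite(f"pics/{n}0.png",cv2.cvtColor(bot.camera(n),cv2.COLOR_RGB2BGR))
E
```

```text
pics
clock 0.0
joint_pos [-1.333   0.2414  0.0037  1.3352  0.      1.5708]
joint_vel [-0.0013 -0.001  -0.0011 -0.0006 -0.0017  0.0004]
tau [-2.00000e-04 -3.72317e+01  2.52408e+01  1.71000e-02 -1.00000e-04
  0.00000e+00]
eef_pos [ 0.1177 -0.4857  0.4038]
tool_rot [ 0.4376  0.5564 -0.4367  0.5552]
ft_force [ 0.4937  0.0069 -0.4762]
ft_torque [ 0.0663 -0.0346 -0.0213]
grip_width 0.0856
side [[389.98, 0.0, 258.58], [0.0, 389.98, 182.72], [0.0, 0.0, 1.0]] [-0.1303  0.      0.      0.      0.    ] [[-0.846, 0.357, -0.396, 0.0783], [-0.5331, -0.5732, 0.6222, 0.6842], [-0.0049, 0.7376, 0.6753, 0.8263], [0.0, 0.0, 0.0, 1.0]]
top [[495.52, 0.0, 257.07], [0.0, 495.52, 192.71], [0.0, 0.0, 1.0]] [-0.0753  0.      0.      0.      0.    ] [[-0.025, 0.9875, -0.1559, 0.2873], [-0.9997, -0.024, 0.0088, 0.0304], [0.0049, 0.1561, 0.9877, 1.3813], [0.0, 0.0, 0.0, 1.0]]
```

View pics/side0.png

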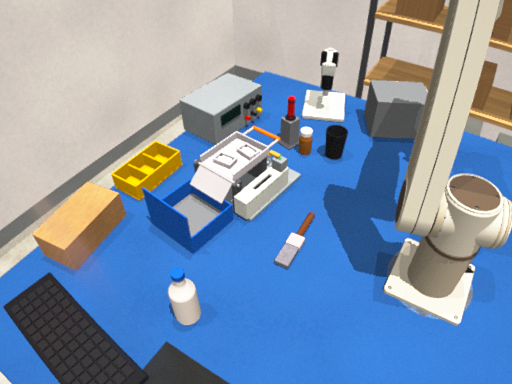

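View pics/top0.png

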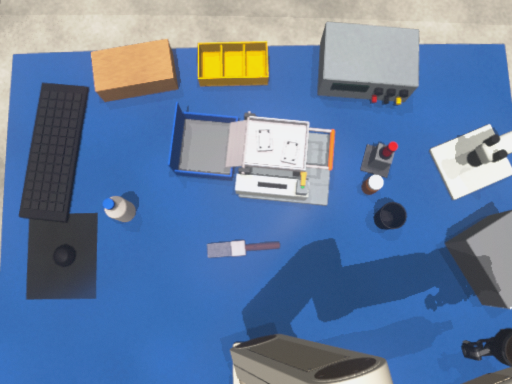

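Run:
```python
import cv2
t=cv2.imread("pics/top0.png");s=cv2.imread("pics/side0.png")
cv2.imwrite("pics/t1.png",cv2.resize(t[95:215,160:350],None,fx=4.2,fy=4.2,interpolation=cv2.INTER_CUBIC))
cv2.imwrite("pics/t2.png",cv2.resize(t[125:235,350:420],None,fx=5,fy=5,interpolation=cv2.INTER_CUBIC))
cv2.imwrite("pics/s1.png",cv2.resize(s[85:250,140:360],None,fx=3.6,fy=3.6,interpolation=cv2.INTER_CUBIC))
```

```text
(no output)
```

View pics/t1.png

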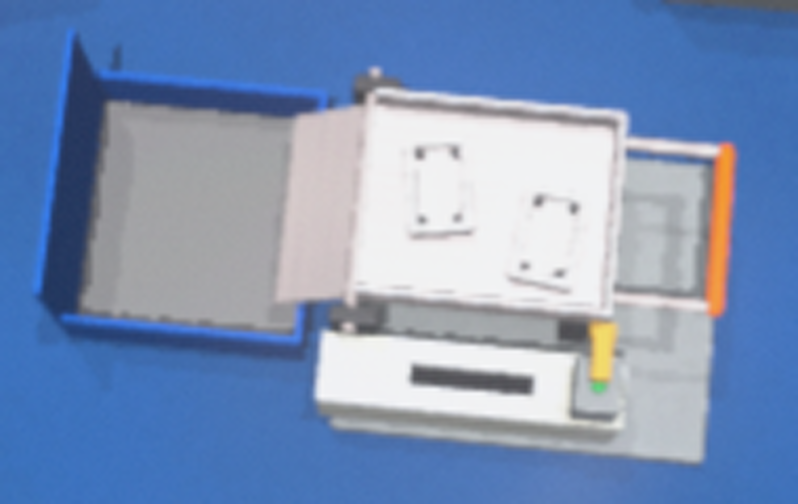

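View pics/t2.png

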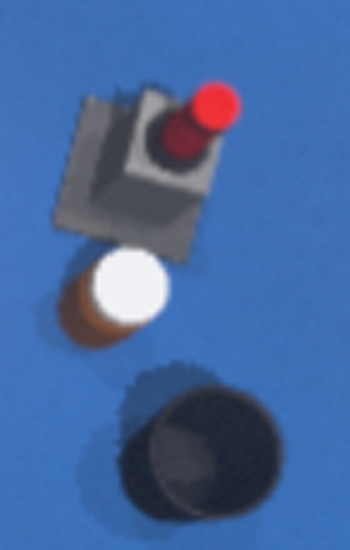

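View pics/s1.png

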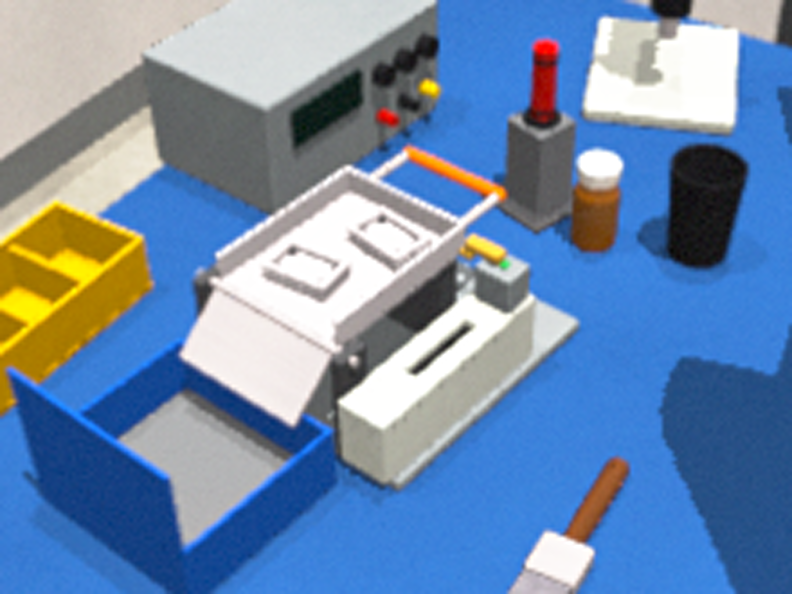

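```bash
cat > h.py <<'E'
import cv2,numpy as np
from workcell import bot
def cal(n):
    c=bot.get_calibration(n); T=np.array(c["world_from_camera"]); return np.array(c["mtx"],float),np.array(c["dist"],float),T
def proj(n,P):
    K,d,T=cal(n); P=np.atleast_2d(P); Ti=np.linalg.inv(T)
    q=P@Ti[:3,:3].T+Ti[:3,3]; q=q*[1,-1,-1]
    return cv2.projectPoints(q.reshape(-1,1,3),np.zeros(3),np.zeros(3),K,d)[0][:,0]
def unproj(n,uv,z):
    K,d,T=cal(n); u=cv2.undistortPoints(np.array(uv,float).reshape(-1,1,2),K,d)[:,0]
    r=np.c_[u[:,0],-u[:,1],-np.ones(len(u))]@T[:3,:3].T; o=T[:3,3]
    return o+r*((z-o[2])/r[:,2])[:,None]
E
cat > m.py <<'E'
from h import *
t=cv2.imread("pics/top0.png");s=cv2.imread("pics/side0.png")
def blob(im,mask,roi):
    x0,y0,x1,y1=roi; m=np.zeros(mask.shape,np.uint8); m[y0:y1,x0:x1]=mask[y0:y1,x0:x1]
    k,l,st,c=cv2.connectedComponentsWithStats(m); i=1+np.argmax(st[1:,4]); return l==i
th=cv2.cvtColor(t,cv2.COLOR_BGR2HSV); sh=cv2.cvtColor(s,cv2.COLOR_BGR2HSV)
R={}
m=blob(t,(t.max(2)<110).astype(np.uint8),(252,176,292,194)); R['tslot']=m
m=blob(s,(s.max(2)<110).astype(np.uint8),(250,172,275,192)); R['sslot']=m
f=lambda h:((h[...,0]>4)&(h[...,0]<16)&(h[...,1]>150)&(h[...,2]>150)).astype(np.uint8)
R['thandle']=blob(t,f(th),(320,120,345,180)); R['shandle']=blob(s,f(sh),(245,120,290,150))
f=lambda h:(((h[...,0]<5)|(h[...,0]>175))&(h[...,1]>150)&(h[...,2]>215)).astype(np.uint8)
R['tred']=blob(t,f(th),(380,135,405,165));
for k,m in R.items():
    p=np.argwhere(m)[:,::-1].astype(float); c=p.mean(0); w,v=np.linalg.eigh(np.cov((p-c).T)); 
    z={'slot':.075,'handle':.118,'red':.175}[k[1:]]; n={'t':'top','s':'side'}[k[0]]
    ax=v[:,1]*np.sqrt(w[1]*3); E=unproj(n,[c,c-ax,c+ax],z)
    d=E[2]-E[1]; print(k,len(p),c.round(2),p.min(0),p.max(0),E[0].round(4),'len',np.linalg.norm(d).round(4),'ang',np.degrees(np.arctan2(d[1],d[0])).round(1))
E
python3 m.py
```

```text
tslot 80 [271.84 185.02] [258. 183.] [285. 187.] [ 0.5133 -0.0212  0.075 ] len 0.0744 ang 83.2
sslot 66 [253.86 174.88] [250. 172.] [261. 181.] [ 0.5487 -0.0295  0.075 ] len 0.0394 ang 74.4
thandle 116 [330.85 150.17] [329. 130.] [334. 169.] [ 0.595  -0.1773  0.118 ] len 0.1027 ang 173.3
shandle 12 [260.5 131.5] [255. 129.] [266. 134.] [ 0.6159 -0.1737  0.118 ] len 0.0518 ang -8.6
tred 48 [392.69 145.79] [389. 142.] [396. 149.] [ 0.5892 -0.3253  0.175 ] len 0.0176 ang 56.7
```

Run:
```python
from h import *
f=3.6;g=lambda x,y:((x+.5)/f-.5+140,(y+.5)/f-.5+85)
print(unproj('side',[g(412,373),g(473,323),g(443,348)],.075).round(4))
print(unproj('side',[g(407,151),g(503,193)],.118).round(4))
print(unproj('side',[g(545,47)],.175).round(4), 'flange',unproj('side',[g(542,118)],.098).round(4))
f=5;g=lambda x,y:((x+.5)/f-.5+350,(y+.5)/f-.5+125)
h=unproj('top',[g(147,85),g(221,108),g(204,197),g(129,172)],.095);print('holder top',h.round(4),h.mean(0).round(4))
h=unproj('top',[g(90,95),g(53,226),g(185,263)],.006);print('foot',h.round(4),h[[0,2]].mean(0).round(4))
print('jar',unproj('top',[g(131,285)],.09).round(4),'cup',unproj('top',[g(216,452)],.1).round(4))
```

```text
[[ 0.5174  0.018   0.075 ]
 [ 0.5074 -0.0579  0.075 ]
 [ 0.5121 -0.0194  0.075 ]]
[[ 0.6517 -0.1838  0.118 ]
 [ 0.5475 -0.1738  0.118 ]]
[[ 0.5899 -0.321   0.175 ]] flange [[ 0.5896 -0.3221  0.098 ]]
holder top [[ 0.6215 -0.3124  0.095 ]
 [ 0.608  -0.3518  0.095 ]
 [ 0.5593 -0.3391  0.095 ]
 [ 0.5738 -0.2995  0.095 ]] [ 0.5907 -0.3257  0.095 ]
foot [[ 0.6394 -0.3027  0.006 ]
 [ 0.5632 -0.2766  0.006 ]
 [ 0.5401 -0.3511  0.006 ]] [ 0.5897 -0.3269  0.006 ]
jar [[ 0.5134 -0.2979  0.09  ]] cup [[ 0.4219 -0.3348  0.1   ]]
```

```bash
cat >> h.py <<'E'
from scipy.spatial.transform import Rotation as Ro
YAW=np.radians(-6.75)
def Rtarget(sgn=1,yaw=YAW):
    z=sgn*np.array([-np.sin(yaw),np.cos(yaw),0]); x=np.array([0,0,-1.]); return np.c_[x,np.cross(z,x),z]
def st(): 
    o=bot.get_obs(); R=Ro.from_quat(o["tool_rot"]).as_matrix(); p=np.array(o["eef_pos"]); return o,R,p
def plan(g=None,sgn=1,yaw=YAW):
    o,R,p=st(); grasp=p+R[:,0]*.155
    print('t',round(o['clock'],2),'grasp',grasp.round(4),'F',np.round(o['ft_force'],2),'w',np.round(o['grip_width'],4),'q',np.round(o['joint_pos'],2))
    Rt=Rtarget(sgn,yaw); rv=Ro.from_matrix(R.T@Rt).as_rotvec(); print('turn(tool)',rv.round(4),'deg',np.degrees(rv).round(1))
    if g is not None:
        tcp=np.array(g)-Rt[:,0]*.155; print('shift in cur tool',(R.T@(tcp-p)).round(4),' in target tool',(Rt.T@(tcp-p)).round(4))
E
python3 - <<'E'
from h import *
o,R,p=st(); print(R.round(3))
for s in(1,-1): plan([.590,-.325,.138],s)
E
```

```text
[[-0.     0.972  0.236]
 [ 0.002  0.236 -0.972]
 [-1.    -0.    -0.002]]
t 0.1 grasp [ 0.1176 -0.4854  0.2489] F [0.16 0.04 0.18] w 0.0853 q [-1.33  0.24  0.    1.34 -0.    1.57]
turn(tool) [-2.786e+00 -5.000e-04 -2.700e-03] deg [-159.6   -0.    -0.2]
shift in cur tool [ 0.1109  0.4968 -0.0447]  in target tool [ 0.1109 -0.4501  0.2151]
t 0.1 grasp [ 0.1176 -0.4854  0.2489] F [0.16 0.04 0.18] w 0.0853 q [-1.33  0.24  0.    1.34 -0.    1.57]
turn(tool) [ 0.3556 -0.0019  0.0004] deg [20.4 -0.1  0. ]
shift in cur tool [ 0.1109  0.4968 -0.0447]  in target tool [ 0.1109  0.4501 -0.2151]
```

Run:
```python
from h import *
# box top corner: top px (447,240), side px ~(372,84) ; microscope top head: top(500,140) side (330,52)
from scipy.optimize import least_squares
for nm,a,b in[('boxcorner',(512,210),(372,84)),('boxcorner2',(447,241),(371,84)),('boxc3',(447,241),(425,88)),('boxc4',(512,210),(425,88)),('scope',(488,141),(330,50)),('scope2',(505,140),(330,50))]:
    r=least_squares(lambda P:np.r_[proj('top',P)[0]-a,proj('side',P)[0]-b],[.4,-.4,.1]); print(nm,r.x.round(3),r.cost.round(1))
```

```text
boxcorner [ 0.421 -0.643  0.131] 0.8
boxcorner2 [ 0.349 -0.412  0.253] 12.4
boxc3 [ 0.291 -0.418  0.27 ] 733.7
boxc4 [ 0.358 -0.645  0.152] 1005.5
scope [ 0.567 -0.527  0.273] 8.6
scope2 [ 0.579 -0.58   0.249] 0.6
```

arm_command(moves=[-0.01,0,0,0.118,0,0,-1,-0.01,0,0,0.118,0,0,-1,-0.01,0,0,0.118,0,0,-1,0,0.03,-0.014,0,0,0,-1,0,0.03,-0.014,0,0,0,-1,0,0.03,-0.014,0,0,0,-1,0,0.03,-0.014,0,0,0,-1,0,0.03,-0.014,0,0,0,-1,0,0.03,-0.014,0,0,0,-1,0,0.03,-0.014,0,0,0,-1,0,0.03,-0.014,0,0,0,-1,0,0.03,-0.014,0,0,0,-1,0,0.03,-0.014,0,0,0,-1,0,0.03,-0.014,0,0,0,-1,0,0.03,-0.014,0,0,0,-1])

```text
clock: 1.35
eef_pos: [0.5071, -0.3658, 0.4261]
tool_rot: [0.537, 0.467, -0.536, 0.454]
ft_force: [0.6, 0.1, -0.9]
grip_width: 0.0854
```

Run:
```python
from h import *
plan([.590,-.325,.138],-1)
```

```text
t 1.35 grasp [ 0.5054 -0.3635  0.2711] F [ 0.58  0.11 -0.9 ] w 0.0854 q [-0.63  0.5   0.44  1.53  0.01  2.67]
turn(tool) [-0.0328 -0.013   0.013 ] deg [-1.9 -0.7  0.7]
shift in cur tool [ 0.1328  0.0775 -0.051 ]  in target tool [ 0.1331  0.0775 -0.0502]
```

arm_command(moves=[0,0,0,-0.122,0,0,-1,0,0,0,-0.122,0,0,-1,0,0,0,-0.122,0,0,-1,0,0,0,-0.122,0,0,-1,0,0,0,-0.122,0,0,-1,0,0,0,-0.122,0,0,-1,0,0,0,-0.122,0,0,-1,0,0,0,-0.122,0,0,-1,0,0,0,-0.122,0,0,-1,0,0,0,-0.122,0,0,-1,0,0,0,-0.122,0,0,-1,0,0,0,-0.122,0,0,-1,0,0,0,-0.122,0,0,-1,0,0,0,-0.122,0,0,-1,0,0,0,-0.122,0,0,-1,0,0,0,-0.122,0,0,-1,0,0,0,-0.122,0,0,-1,0,0,0,-0.122,0,0,-1,0,0,0,-0.122,0,0,-1,0,0,0,-0.122,0,0,-1])

```text
clock: 3.02
eef_pos: [0.5161, -0.3594, 0.4053]
tool_rot: [-0.253, 0.661, 0.286, 0.646]
ft_force: [-0.1, 0.2, -0.5]
grip_width: 0.0856
```

Run:
```python
from h import *
plan([.590,-.325,.138],1)
```

```text
t 3.02 grasp [ 0.5103 -0.3539  0.2505] F [-0.13  0.16 -0.49] w 0.0856 q [-0.61  0.53  0.44  1.53  0.01  0.18]
turn(tool) [-0.6711  0.0158 -0.0503] deg [-38.5   0.9  -2.9]
shift in cur tool [ 0.1106 -0.0334  0.0768]  in target tool [ 0.1123 -0.0693  0.0428]
```

arm_command(moves=[-0.001,0,0,-0.12,0,0,-1,-0.001,0,0,-0.12,0,0,-1,-0.001,0,0,-0.12,0,0,-1,-0.001,0,0,-0.12,0.005,-0.015,-1,-0.001,0,0,-0.12,0.005,-0.015,-1,-0.001,0,0,-0.07,0.005,-0.02,-1,0,-0.03,0.018,0,0,0,-1,0,-0.03,0.018,0,0,0,-1,0,0,0,0,0,0,-1])

```text
clock: 3.77
eef_pos: [0.5782, -0.3292, 0.4031]
tool_rot: [-0.47, 0.52, 0.483, 0.525]
ft_force: [0.5, 0.2, -0.3]
grip_width: 0.0852
```

Run:
```python
from h import *
plan([.590,-.325,.138],1)
```

```text
t 3.77 grasp [ 0.5772 -0.3263  0.2482] F [ 0.47  0.17 -0.31] w 0.0852 q [-0.52  0.6   0.54  1.53  0.01 -0.43]
turn(tool) [ 0.025   0.0181 -0.0083] deg [ 1.4  1.  -0.5]
shift in cur tool [ 0.1101 -0.0123  0.0033]  in target tool [ 0.1101 -0.0113  0.0056]
```

arm_command(moves=[0,-0.008,0.002,0.025,0.018,-0.008,-1,0.015,-0.003,0.001,0,0,0,-1,0.015,0,0,0,0,0,-1,0,0,0,0,0,0,-1])

```text
clock: 4.1
eef_pos: [0.5917, -0.3256, 0.3692]
tool_rot: [-0.47, 0.529, 0.471, 0.527]
ft_force: [-0.1, 0.4, -0.7]
grip_width: 0.0856
```

Run:
```python
from h import *
plan([.590,-.325,.138],1)
```

```text
t 4.1 grasp [ 0.5912 -0.3255  0.2142] F [-0.08  0.39 -0.72] w 0.0856 q [-0.5   0.62  0.49  1.45 -0.   -0.39]
turn(tool) [ 0.003   0.0001 -0.0035] deg [ 0.2  0.  -0.2]
shift in cur tool [0.0762 0.0015 0.0004]  in target tool [0.0762 0.0018 0.0004]
```

arm_command(moves=[0.025,0,0,0,0,0,-1,0.025,0,0,0,0,0,-1,0.018,0,0,0,0,0,-1,0,0,0,0,0,0,-1])

```text
clock: 4.43
eef_pos: [0.5909, -0.3259, 0.3]
tool_rot: [-0.47, 0.529, 0.472, 0.527]
ft_force: [-0.2, 1.0, -0.8]
grip_width: 0.0855
```

Run:
```python
from h import *
plan([.590,-.325,.138],1)
for n in("side","top"): cv2.imwrite(f"pics/{n}1.png",cv2.cvtColor(bot.camera(n),cv2.COLOR_RGB2BGR))
s=cv2.imread("pics/side1.png")[60:180,230:370];t=cv2.imread("pics/top1.png")[100:220,310:450]
cv2.imwrite("pics/c1.png",cv2.resize(np.hstack([s,t]),None,fx=2.8,fy=2.8,interpolation=cv2.INTER_CUBIC))
```

```text
t 4.43 grasp [ 0.5903 -0.3258  0.145 ] F [-0.18  1.03 -0.8 ] w 0.0855 q [-0.5   0.65  0.36  1.29 -0.   -0.39]
turn(tool) [ 0.0031 -0.0001 -0.0038] deg [ 0.2 -0.  -0.2]
shift in cur tool [0.007  0.001  0.0008]  in target tool [0.007  0.001  0.0008]
```

View pics/c1.png

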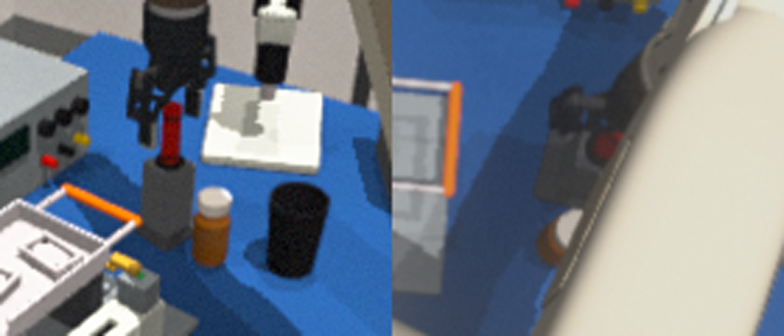

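The red handle (crop left, about (170,135)) stands between the open fingers, with the jar and cup clear. I'll lower 5 mm and close.

arm_command(moves=[0.006,0.001,0.001,0,0,0,-1,0,0,0,0,0,0,1,0,0,0,0,0,0,1,0,0,0,0,0,0,1,0,0,0,0,0,0,1,0,0,0,0,0,0,1,0,0,0,0,0,0,1,0,0,0,0,0,0,1,0,0,0,0,0,0,1])

```text
clock: 5.28
eef_pos: [0.5924, -0.3265, 0.3062]
tool_rot: [-0.476, 0.527, 0.465, 0.529]
ft_force: [0.1, 0.7, -1.1]
grip_width: 0.0228
```

Run:
```python
from h import *
plan([.590,-.325,.138],1)
```

```text
t 5.28 grasp [ 0.5944 -0.3278  0.1513] F [ 0.12  0.71 -1.12] w 0.0228 q [-0.5   0.64  0.36  1.28 -0.   -0.39]
turn(tool) [ 0.0026 -0.007   0.0134] deg [ 0.1 -0.4  0.8]
shift in cur tool [0.0132 0.0028 0.0013]  in target tool [0.0132 0.0026 0.0012]
```

arm_command(moves=[-0.015,0,0,0,0,0,1,-0.02,0,0,0,0,0,1,-0.02,0,0,0,0,0,1,-0.02,0,0,0,0,0,1,-0.02,0,0,0,0,0,1,-0.02,0,0,0,0,0,1,-0.01,0,0,0,0,0,1])

```text
clock: 5.87
eef_pos: [0.59, -0.325, 0.4272]
tool_rot: [-0.469, 0.529, 0.471, 0.527]
ft_force: [-0.5, -0.5, -1.1]
grip_width: 0.0226
```

Run:
```python
from h import *
plan([.590,-.325,.138],1)
for n in("side","top"): cv2.imwrite(f"pics/{n}2.png",cv2.cvtColor(bot.camera(n),cv2.COLOR_RGB2BGR))
s=cv2.imread("pics/side2.png")[10:190,230:350]
cv2.imwrite("pics/c2.png",cv2.resize(s,None,fx=3.3,fy=3.3,interpolation=cv2.INTER_CUBIC))
plan([.590,-.325,.138],1)
```

```text
t 5.87 grasp [ 0.5894 -0.325   0.2722] F [-0.49 -0.53 -1.14] w 0.0226 q [-0.5   0.61  0.63  1.59 -0.   -0.39]
turn(tool) [ 0.0026 -0.0003 -0.0038] deg [ 0.1 -0.  -0.2]
shift in cur tool [ 1.342e-01 -6.000e-04  1.000e-04]  in target tool [ 0.1342 -0.      0.    ]
t 5.97 grasp [ 0.5898 -0.3252  0.2721] F [ 0.67  0.37 -0.75] w 0.0226 q [-0.5   0.61  0.63  1.59 -0.   -0.39]
turn(tool) [ 0.0026 -0.001  -0.0022] deg [ 0.1 -0.1 -0.1]
shift in cur tool [ 1.341e-01 -1.000e-04  2.000e-04]  in target tool [1.341e-01 2.000e-04 1.000e-04]
```

View pics/c2.png

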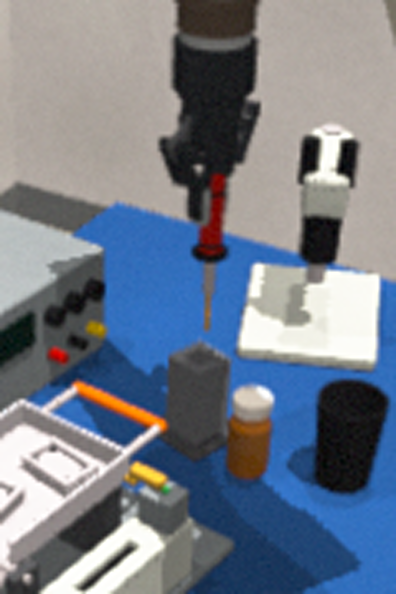

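Run:
```python
from h import *
f=3.3;g=lambda x,y:((x+.5)/f-.5+230,(y+.5)/f-.5+10)
for nm,a in[('tip',g(207,330)),('flange ctr',g(210,252))]:
    print(nm,np.round(a,1))
zs=np.arange(.12,.29,.01)
for z in zs: print(z.round(3),proj('side',[[.5905,-.325,z]])[0].round(1))
```

```text
tip [292.4 109.7]
flange ctr [293.3  86. ]
0.12 [290.7 111.4]
0.13 [290.8 108.9]
0.14 [291.  106.3]
0.15 [291.1 103.7]
0.16 [291.2 101.1]
0.17 [291.4  98.5]
0.18 [291.5  95.8]
0.19 [291.7  93.1]
0.2 [291.8  90.4]
0.21 [292.   87.6]
0.22 [292.1  84.9]
0.23 [292.3  82.1]
0.24 [292.4  79.3]
0.25 [292.6  76.4]
0.26 [292.7  73.5]
0.27 [292.9  70.6]
0.28 [293.1  67.7]
```

arm_command(moves=[-0.02,0,0,0,0,0,1,-0.02,0,0,0,0,0,1,-0.02,0,0,0,0,0,1])

```text
clock: 6.22
eef_pos: [0.5901, -0.325, 0.4783]
tool_rot: [-0.464, 0.531, 0.477, 0.525]
ft_force: [0.5, -0.9, -1.8]
grip_width: 0.0225
```

Run:
```python
from h import *
plan([.509,-.055,.30],1)
```

```text
t 6.22 grasp [ 0.5873 -0.3238  0.3234] F [ 0.46 -0.92 -1.77] w 0.0225 q [-0.5   0.64  0.8   1.76 -0.   -0.39]
turn(tool) [ 0.0026  0.0059 -0.0191] deg [ 0.1  0.3 -1.1]
shift in cur tool [0.027  0.1111 0.2587]  in target tool [0.0233 0.1123 0.2586]
```

arm_command(moves=[0,0.011,0.026,0,0,-0.01,1,0,0.011,0.026,0,0,0,1,0,0.011,0.026,0,0,0,1,0,0.011,0.026,0,0,0,1,0,0.011,0.026,0,0,0,1,0,0.011,0.026,0,0,0,1,0,0.011,0.026,0,0,0,1,0,0.011,0.026,0,0,0,1,0,0.011,0.02,0,0,0,1,0,0,0,0,0,0,1,0,0,0,0,0,0,1])

```text
clock: 7.13
eef_pos: [0.5165, -0.0804, 0.4644]
tool_rot: [-0.461, 0.533, 0.477, 0.525]
ft_force: [0.1, -0.6, -2.5]
grip_width: 0.0226
```

Run:
```python
from h import *
plan([.509,-.055,.30],1)
```

```text
t 7.13 grasp [ 0.5129 -0.079   0.3095] F [ 0.13 -0.62 -2.45] w 0.0226 q [-0.16  0.28  0.21  1.53  0.01 -0.04]
turn(tool) [-0.0013  0.0062 -0.0241] deg [-0.1  0.4 -1.4]
shift in cur tool [0.0098 0.0102 0.0242]  in target tool [0.0094 0.0104 0.0243]
```

arm_command(moves=[0,0.005,0.012,0,0.006,-0.02,1,0,0.005,0.012,0,0,0,1,0.01,0,0,0,0,0,1,0.01,0,0,0,0,0,1,0,0,0,0,0,0,1])

```text
clock: 7.55
eef_pos: [0.5094, -0.0558, 0.4402]
tool_rot: [-0.467, 0.532, 0.471, 0.527]
ft_force: [-0.1, 0.3, -2.0]
grip_width: 0.0226
```

Run:
```python
from h import *
for n in("side","top"): cv2.imwrite(f"pics/{n}3.png",cv2.cvtColor(bot.camera(n),cv2.COLOR_RGB2BGR))
plan([.509,-.055,.21],1)
s=cv2.imread("pics/side3.png")[100:220,200:330];t=cv2.imread("pics/top3.png")[130:220,220:320]
cv2.imwrite("pics/c3.png",cv2.resize(s,None,fx=5,fy=5,interpolation=cv2.INTER_CUBIC))
```

```text
t 7.65 grasp [ 0.5087 -0.056   0.2867] F [-1.   -0.47 -1.42] w 0.023 q [-0.11  0.26  0.12  1.44 -0.    0.01]
turn(tool) [-0.0042 -0.001  -0.0065] deg [-0.2 -0.1 -0.4]
shift in cur tool [0.0767 0.0003 0.001 ]  in target tool [0.0767 0.0008 0.0009]
```

View pics/c3.png

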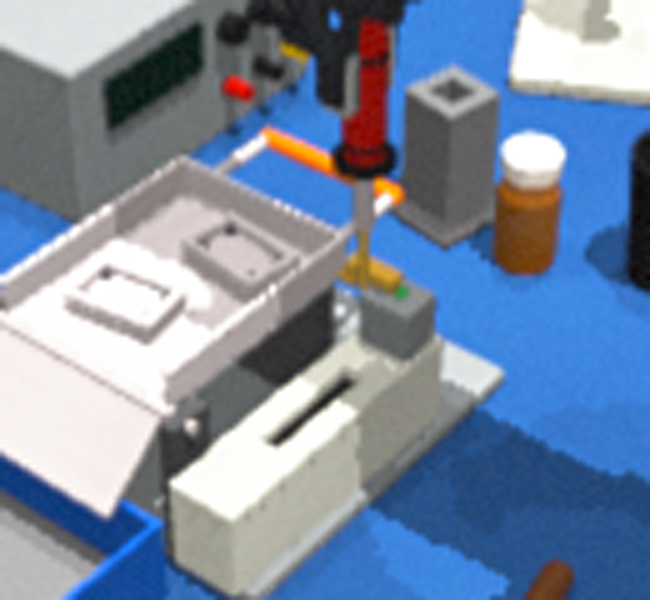

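View pics/top3.png

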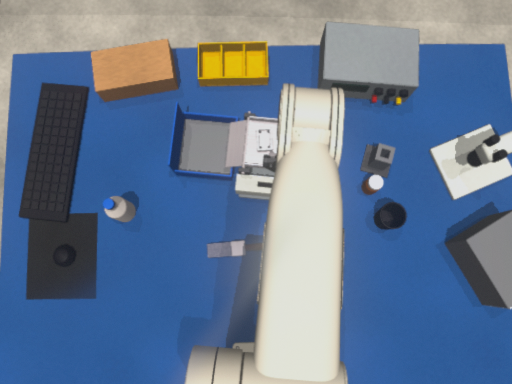

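Run:
```python
from h import *
f=5;g=lambda x,y:((x+.5)/f-.5+200,(y+.5)/f-.5+100)
print('tip',g(362,288),'flange',g(365,160))
for z in (.13,.135,.14,.145,.15,.225,.23,.235): print(z,proj('side',[[.5087,-.056,z]])[0].round(1))
# slot mouth corners in side
print(unproj('side',[g(268,441),g(279,447),g(344,372),g(356,380),g(311,409)],.075).round(4))
```

```text
tip (272.0, 157.2) flange (272.6, 131.6)
0.13 [270.6 159.9]
0.135 [270.6 158.6]
0.14 [270.6 157.2]
0.145 [270.7 155.8]
0.15 [270.7 154.4]
0.225 [271.1 132.3]
0.23 [271.2 130.7]
0.235 [271.2 129.2]
[[ 0.5205  0.0178  0.075 ]
 [ 0.5126  0.0186  0.075 ]
 [ 0.5147 -0.0553  0.075 ]
 [ 0.5051 -0.0529  0.075 ]
 [ 0.5141 -0.0177  0.075 ]]
```

arm_command(moves=[0.02,-0.003,0,0,0,0,1,0.02,0,0,0,0,0,1,0.01,0,0,0,0,0,1,0,0,0,0,0,0,1])

```text
clock: 7.98
eef_pos: [0.5142, -0.0583, 0.3925]
tool_rot: [-0.468, 0.531, 0.468, 0.53]
ft_force: [-0.5, 0.2, -1.5]
grip_width: 0.0224
```

Run:
```python
from h import *
for n in("side",): cv2.imwrite(f"pics/{n}4.png",cv2.cvtColor(bot.camera(n),cv2.COLOR_RGB2BGR))
plan([.512,-.055,.2267],1)
s=cv2.imread("pics/side4.png")[130:210,220:320]
cv2.imwrite("pics/c4.png",cv2.resize(s,None,fx=7.5,fy=7.5,interpolation=cv2.INTER_CUBIC))
```

```text
t 8.03 grasp [ 0.5143 -0.0586  0.2384] F [-0.45  0.64 -1.92] w 0.0227 q [-0.11  0.28  0.03  1.32 -0.    0.01]
turn(tool) [-0.0074 -0.0012  0.0001] deg [-0.4 -0.1  0. ]
shift in cur tool [0.0117 0.0027 0.0031]  in target tool [0.0117 0.0027 0.0031]
```

View pics/c4.png

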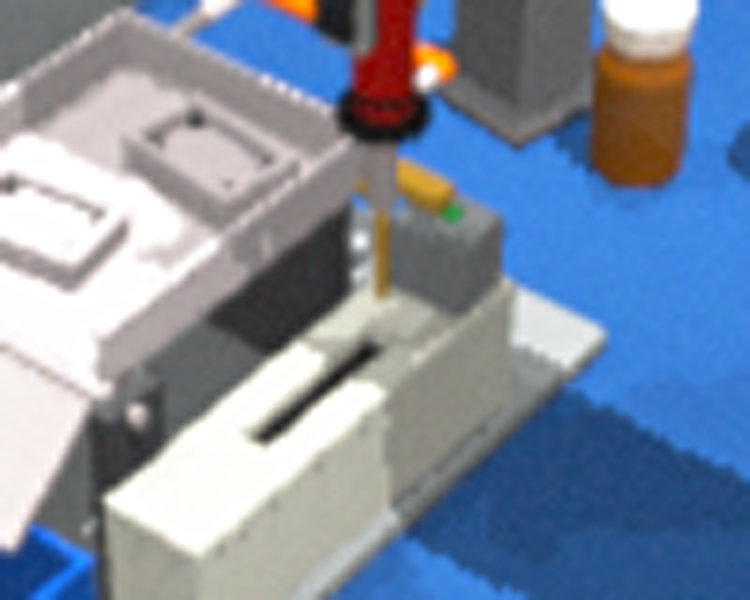

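Run:
```python
from h import *
f=7.5;g=lambda x,y:((x+.5)/f-.5+220,(y+.5)/f-.5+130)
print(proj('side',[[.5143,-.0586,.0917]]).round(1),g(382,296))
print(unproj('side',[g(382,296)],.0917).round(4))
Rz=np.array([[np.cos(YAW),-np.sin(YAW)],[np.sin(YAW),np.cos(YAW)]])
c=np.array([[x,y] for x in(-.007,.007) for y in(-.04,.04)])@Rz.T
for m in([.513,-.0205],[.514,-.018]):
  q=proj('side',np.c_[c+m,np.full(4,.075)]); print(((q-[220,130]+.5)*7.5-.5).round(0).tolist())
```

```text
[[269.2 169.1]] (270.5, 169.03333333333333)
[[ 0.5112 -0.0608  0.0917]]
[[401.0, 339.0], [271.0, 450.0], [373.0, 325.0], [242.0, 434.0]]
[[396.0, 342.0], [265.0, 453.0], [367.0, 327.0], [236.0, 437.0]]
```

```bash
cat > ov.py <<'E'
from h import *
Rz=np.array([[np.cos(YAW),-np.sin(YAW)],[np.sin(YAW),np.cos(YAW)]])
m=np.array([.514,-.021])
ims=[]
for n,fn,(x0,y0,x1,y1),f in(('side','pics/side4.png',(240,160,290,200),8),('top','pics/top0.png',(245,172,300,200),8)):
    im=cv2.resize(cv2.imread(fn)[y0:y1,x0:x1],None,fx=f,fy=f,interpolation=cv2.INTER_CUBIC); raw=im.copy()
    c=np.array([[-.007,-.04],[.007,-.04],[.007,.04],[-.007,.04]])@Rz.T+m
    for z,col in((.075,(0,255,0)),(.067,(0,0,255))):
        q=proj(n,np.c_[c,np.full(4,z)]); q=((q-[x0,y0]+.5)*f-.5)
        cv2.polylines(im,[q.round().astype(np.int32)],True,col,1)
    cv2.imwrite(f'pics/ov_{n}.png',np.vstack([raw,im]) if n=='top' else np.hstack([raw,im]))
E
python3 ov.py
```

```text
(no output)
```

View pics/ov_side.png

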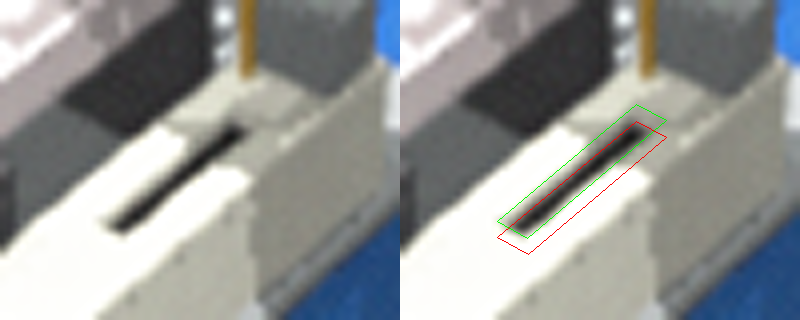

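View pics/ov_top.png

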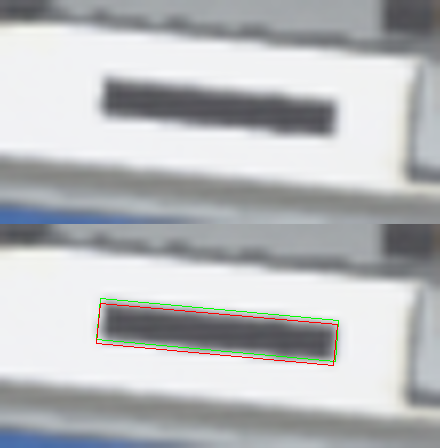

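Run:
```python
from h import *
plan([.513,-.055,.225],1)
```

```text
t 8.03 grasp [ 0.5143 -0.0586  0.2384] F [-0.45  0.64 -1.92] w 0.0227 q [-0.11  0.28  0.03  1.32 -0.    0.01]
turn(tool) [-0.0074 -0.0012  0.0001] deg [-0.4 -0.1  0. ]
shift in cur tool [0.0134 0.0017 0.0032]  in target tool [0.0134 0.0017 0.0032]
```

arm_command(moves=[0.005,0.002,0.003,-0.006,0,0,1,0.006,0,0,0,0,0,1,0,0,0,0,0,0,1,0,0,0,0,0,0,1])

```text
clock: 8.37
eef_pos: [0.5137, -0.0556, 0.3845]
tool_rot: [-0.471, 0.528, 0.468, 0.53]
ft_force: [-0.8, 0.2, -1.9]
grip_width: 0.0226
```

Run:
```python
from h import *
for n in("side",): cv2.imwrite(f"pics/{n}5.png",cv2.cvtColor(bot.camera(n),cv2.COLOR_RGB2BGR))
plan([.513,-.055,.2137],1)
s=cv2.imread("pics/side5.png")[150:200,240:300]
cv2.imwrite("pics/c5.png",cv2.resize(s,None,fx=10,fy=10,interpolation=cv2.INTER_CUBIC))
```

```text
t 8.42 grasp [ 0.5144 -0.0558  0.2295] F [-0.01  0.29 -1.23] w 0.0224 q [-0.11  0.28  0.01  1.29 -0.    0.01]
turn(tool) [-0.002  -0.0012  0.005 ] deg [-0.1 -0.1  0.3]
shift in cur tool [0.0158 0.0008 0.0005]  in target tool [0.0158 0.0007 0.0005]
```

View pics/c5.png

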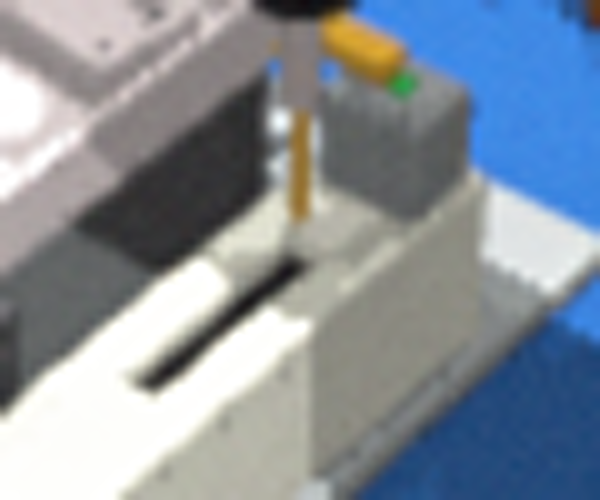

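arm_command(moves=[0.004,0.001,0.002,-0.002,0,0,1,0.004,0,0,0,0,0,1,0.004,0,0,0,0,0,1,0,0,0,0,0,0,1])

```text
clock: 8.75
eef_pos: [0.5132, -0.0532, 0.3727]
tool_rot: [-0.472, 0.527, 0.468, 0.53]
ft_force: [0.0, -0.1, -1.5]
grip_width: 0.0231
```

Run:
```python
from h import *
for n in("side",): cv2.imwrite(f"pics/{n}6.png",cv2.cvtColor(bot.camera(n),cv2.COLOR_RGB2BGR))
plan([.513,-.053,.2137],1)
s=cv2.imread("pics/side6.png")[150:200,240:300]
cv2.imwrite("pics/c6.png",cv2.resize(s,None,fx=10,fy=10,interpolation=cv2.INTER_CUBIC))
```

```text
t 8.8 grasp [ 0.5145 -0.0535  0.2181] F [-0.34 -0.61 -2.22] w 0.0224 q [-0.1   0.28 -0.02  1.26 -0.    0.01]
turn(tool) [ 0.0004 -0.0011  0.0081] deg [ 0.  -0.1  0.5]
shift in cur tool [0.0044 0.0004 0.0002]  in target tool [0.0044 0.0003 0.0002]
```

View pics/c6.png

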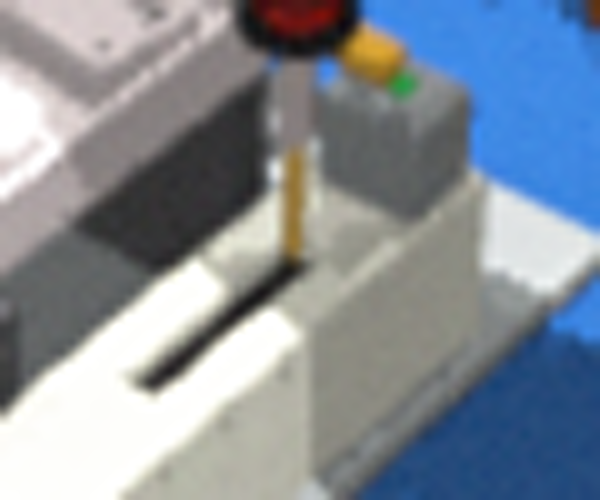

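arm_command(moves=[0.003,0,0,0,0,0.008,1,0.003,0,0,0,0,0.004,1,0.003,0,0,0,0,0,1,0,0,0,0,0,0,1])

```text
clock: 9.13
eef_pos: [0.5135, -0.0532, 0.3633]
tool_rot: [-0.469, 0.53, 0.471, 0.527]
ft_force: [0.2, 0.0, -2.6]
grip_width: 0.0226
```

Run:
```python
from h import *
for n in("side",): cv2.imwrite(f"pics/{n}7.png",cv2.cvtColor(bot.camera(n),cv2.COLOR_RGB2BGR))
plan([.513,-.053,.2137],1)
s=cv2.imread("pics/side7.png")[150:200,240:300]
cv2.imwrite("pics/c7.png",cv2.resize(s,None,fx=10,fy=10,interpolation=cv2.INTER_CUBIC))
```

```text
t 9.18 grasp [ 0.5128 -0.0533  0.2086] F [ 0.18 -0.71 -2.6 ] w 0.0228 q [-0.1   0.3  -0.03  1.25 -0.    0.01]
turn(tool) [ 0.0004 -0.0011 -0.0044] deg [ 0.  -0.1 -0.3]
shift in cur tool [-0.0051  0.0006  0.0002]  in target tool [-0.0051  0.0005  0.0002]
```

View pics/c7.png

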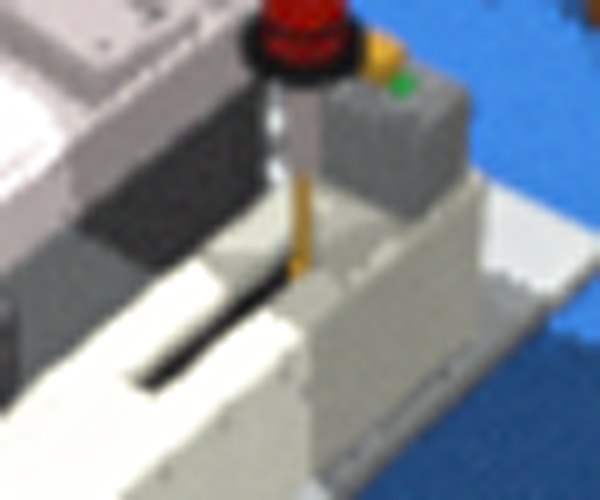

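arm_command(moves=[0.002,0,0,0,0,0,1,0.001,0,0,0,0,-0.004,1,0,0,0,0,0,0,1])

```text
clock: 9.43
eef_pos: [0.5135, -0.0533, 0.3607]
tool_rot: [-0.47, 0.529, 0.47, 0.528]
ft_force: [0.5, 0.9, -0.3]
grip_width: 0.0227
```

Run:
```python
from h import *
plan([.513,-.053,.2137],1)
```

```text
t 9.43 grasp [ 0.5135 -0.0534  0.2057] F [ 0.46  0.88 -0.26] w 0.0227 q [-0.1   0.3  -0.04  1.24 -0.    0.01]
turn(tool) [ 0.0004 -0.001  -0.    ] deg [ 0.  -0.1 -0. ]
shift in cur tool [-0.008   0.0005  0.0002]  in target tool [-0.008   0.0005  0.0002]
```

arm_command(moves=[0.002,0,0,0,0,0,1,0.001,0,0,0,0,0,1,0,0,0,0,0,0,1])

```text
clock: 9.68
eef_pos: [0.5134, -0.0532, 0.3585]
tool_rot: [-0.47, 0.528, 0.469, 0.529]
ft_force: [-0.2, 0.1, 0.7]
grip_width: 0.0228
```

Run:
```python
from h import *
plan([.513,-.053,.2137],1)
```

```text
t 9.68 grasp [ 0.5136 -0.0534  0.2035] F [-0.24  0.15  0.72] w 0.0228 q [-0.1   0.3  -0.04  1.23 -0.    0.01]
turn(tool) [ 0.0003 -0.001   0.0014] deg [ 0.  -0.1  0.1]
shift in cur tool [-0.0102  0.0004  0.0002]  in target tool [-0.0102  0.0004  0.0002]
```

arm_command(moves=[0.001,0,0.003,0,0,0,1,0,0,0.003,0,0,0,1,0,0,0.003,0,0,0,1])

```text
clock: 9.93
eef_pos: [0.5147, -0.0453, 0.3582]
tool_rot: [-0.472, 0.53, 0.467, 0.528]
ft_force: [-0.9, -1.2, 1.3]
grip_width: 0.0227
```

```bash
cat >> h.py <<'E'
def slide():
    o,R,p=st(); g=p+R[:,0]*.155; d=g[:2]-[.5173,-.021]  # tip approx = grasp-(.0033,0)
    Rz=np.array([[np.cos(YAW),-np.sin(YAW)],[np.sin(YAW),np.cos(YAW)]]); s=d@Rz
    print('t',round(o['clock'],2),'station xy mm (grasp-off)',(s*1000).round(1),'z',g[2].round(4),'F st',np.round(np.r_[np.array(o['ft_force'])[:2]@Rz,o['ft_force'][2]],2),'tilt',Ro.from_matrix(R.T@Rtarget(1)).as_rotvec().round(4))
E
python3 -c "from h import *;slide()"
```

```text
t 9.93 station xy mm (grasp-off) [  0.8 -25.3] z 0.2032 F st [-0.74 -1.26  1.25] tilt [-0.0017 -0.0058  0.0037]
```

arm_command(moves=[0.001,0,0.003,0,0,0,1,0,0,0.003,0,0,0,1])

```text
clock: 10.1
eef_pos: [0.5157, -0.0385, 0.357]
tool_rot: [-0.472, 0.529, 0.467, 0.529]
ft_force: [-0.2, 0.2, -2.7]
grip_width: 0.0226
```

```bash
python3 -c "from h import *;slide()"
```

```text
t 10.1 station xy mm (grasp-off) [  1.1 -18.3] z 0.202 F st [-0.18  0.2  -2.68] tilt [-0.0016 -0.0047  0.0043]
```

arm_command(moves=[0.001,0,0.003,0,0,0,1,0,0,0.003,0,0,0,1])

```text
clock: 10.27
eef_pos: [0.5165, -0.0326, 0.3554]
tool_rot: [-0.473, 0.531, 0.466, 0.527]
ft_force: [-1.2, -8.6, -0.4]
grip_width: 0.0221
```

```bash
python3 -c "from h import *;slide()"
```

```text
t 10.27 station xy mm (grasp-off) [  1.1 -13.1] z 0.2004 F st [-0.21 -8.65 -0.4 ] tilt [-0.0016 -0.0097  0.004 ]
```

arm_command(moves=[0,0,0.003,0,0,0,1,0,0,0.003,0,0,0,1])

```text
clock: 10.43
eef_pos: [0.517, -0.0287, 0.355]
tool_rot: [-0.475, 0.535, 0.462, 0.524]
ft_force: [-0.6, -6.9, 0.3]
grip_width: 0.0227
```

```bash
python3 -c "from h import *;slide()"
```

```text
t 10.43 station xy mm (grasp-off) [  1.2 -11.3] z 0.2 F st [ 0.2  -6.95  0.3 ] tilt [-0.0032 -0.0233  0.004 ]
```

arm_command(moves=[0,0,-0.004,-0.002,-0.02,0.004,1,0,0,-0.001,0,0,0,1,0.003,0,0,0,0,0,1])

```text
clock: 10.68
eef_pos: [0.5167, -0.0341, 0.3521]
tool_rot: [-0.471, 0.53, 0.468, 0.528]
ft_force: [-0.5, -1.4, -0.6]
grip_width: 0.0227
```

```bash
python3 -c "from h import *;slide()"
```

```text
t 10.68 station xy mm (grasp-off) [  1.  -13.8] z 0.1971 F st [-0.3  -1.46 -0.57] tilt [-0.0008 -0.0043  0.0006]
```

arm_command(moves=[0,0,-0.0025,0,-0.004,0,1,0.004,0,0,0,0,0,1,0.004,0,0,0,0,0,1])

```text
clock: 10.93
eef_pos: [0.5165, -0.0364, 0.3439]
tool_rot: [-0.469, 0.528, 0.47, 0.53]
ft_force: [-0.4, -2.1, 2.2]
grip_width: 0.0224
```

```bash
python3 -c "from h import *;slide()"
```

```text
t 10.93 station xy mm (grasp-off) [  1.2 -14.9] z 0.1889 F st [-0.15 -2.09  2.22] tilt [-0.0007  0.0035  0.0012]
```

arm_command(moves=[0.004,0,0,0,0,0,1,0.003,0,0,0,0,0,1])

```text
clock: 11.1
eef_pos: [0.5164, -0.0364, 0.3364]
tool_rot: [-0.469, 0.527, 0.47, 0.53]
ft_force: [0.6, -2.3, 2.2]
grip_width: 0.023
```

```bash
python3 -c "from h import *;slide()"
```

```text
t 11.1 station xy mm (grasp-off) [  1.1 -14.9] z 0.1814 F st [ 0.9  -2.24  2.18] tilt [-0.0008  0.0035  0.0015]
```

arm_command(moves=[0.003,0,0,0,0,0,1,0.003,0,0,0,0,0,1])

```text
clock: 11.27
eef_pos: [0.5164, -0.0364, 0.3302]
tool_rot: [-0.469, 0.527, 0.47, 0.53]
ft_force: [-1.1, -1.6, 13.5]
grip_width: 0.023
```

```bash
python3 -c "from h import *;slide()"
```

```text
t 11.27 station xy mm (grasp-off) [  1.2 -14.9] z 0.1752 F st [-0.96 -1.68 13.53] tilt [-0.0007  0.0034  0.0021]
```

Run:
```python
from h import *
for n in("side",): cv2.imwrite(f"pics/{n}8.png",cv2.cvtColor(bot.camera(n),cv2.COLOR_RGB2BGR))
slide()
s=cv2.imread("pics/side8.png")[130:200,230:310]
cv2.imwrite("pics/c8.png",cv2.resize(s,None,fx=8,fy=8,interpolation=cv2.INTER_CUBIC))
```

```text
t 11.32 station xy mm (grasp-off) [  1.3 -14.8] z 0.1753 F st [-1.03 -1.05  4.79] tilt [-0.0007  0.0034  0.0025]
```

View pics/c8.png

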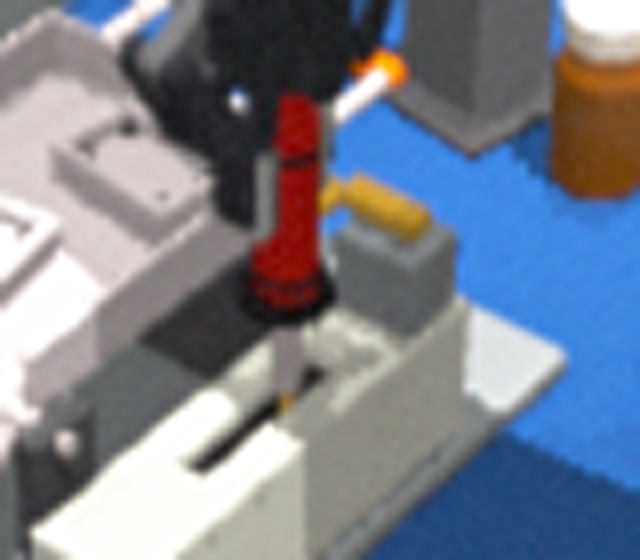

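arm_command(moves=[0.002,0,0,0,0,0,1,0.001,0,0,0,0,0,1,0,0,0,0,0,0,1])

```text
clock: 11.57
eef_pos: [0.5162, -0.0363, 0.3306]
tool_rot: [-0.47, 0.527, 0.469, 0.531]
ft_force: [-2.7, -1.5, 4.2]
grip_width: 0.0229
```

Run:
```python
from h import *
slide()
for n in("side",): cv2.imwrite(f"pics/{n}9.png",cv2.cvtColor(bot.camera(n),cv2.COLOR_RGB2BGR))
slide()
s=cv2.imread("pics/side9.png")[130:200,230:310]
cv2.imwrite("pics/c9.png",cv2.resize(s,None,fx=8,fy=8,interpolation=cv2.INTER_CUBIC))
```

```text
t 11.57 station xy mm (grasp-off) [  1.5 -14.8] z 0.1756 F st [-2.52 -1.84  4.17] tilt [-0.0004  0.0032  0.0053]
t 11.62 station xy mm (grasp-off) [  1.5 -14.8] z 0.1756 F st [-1.59 -1.47  4.5 ] tilt [-0.0004  0.0032  0.0053]
```

View pics/c9.png

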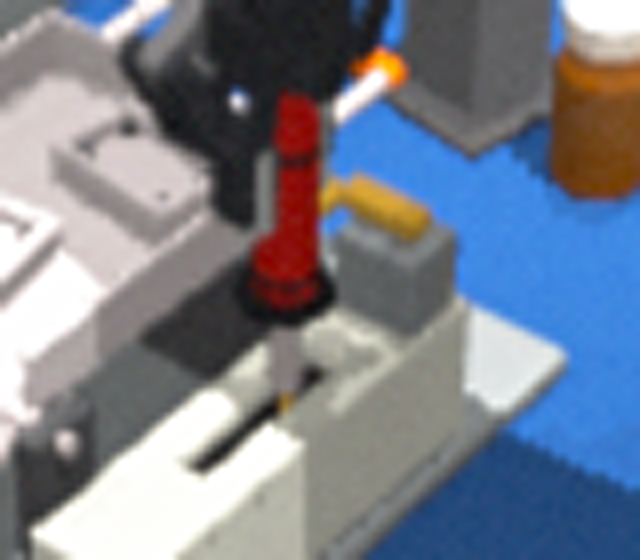

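arm_command(moves=[0.006,0,0,0,0,0,1,0.004,0,0,0,0,0,1])

```text
clock: 11.78
eef_pos: [0.519, -0.0363, 0.3284]
tool_rot: [-0.474, 0.522, 0.465, 0.535]
ft_force: [-1.6, -3.8, 17.8]
grip_width: 0.0227
```

```bash
python3 -c "from h import *;slide()"
```

```text
t 11.78 station xy mm (grasp-off) [  6.9 -14.3] z 0.1734 F st [-1.12 -3.95 17.83] tilt [-0.0002  0.0044  0.0217]
```

arm_command(moves=[-0.006,0.003,0,0,0.004,0.012,1,-0.01,0.002,0,0,0,0.008,1,-0.02,0,0,0,0,0,1,-0.03,0,0,0,0,0,1,-0.03,0,0,0,0,0,1,-0.03,0,0,0,0,0,1,-0.03,0,0,0,0,0,1,0,0,0,0,0,0,1])

```text
clock: 12.45
eef_pos: [0.5156, -0.0334, 0.4868]
tool_rot: [-0.47, 0.523, 0.471, 0.533]
ft_force: [0.5, -0.6, -0.1]
grip_width: 0.0225
```

Run:
```python
from h import *
for n in("side",): cv2.imwrite(f"pics/{n}10.png",cv2.cvtColor(bot.camera(n),cv2.COLOR_RGB2BGR))
plan([.5925,-.325,.333],1)
s=cv2.imread("pics/side10.png")[80:220,220:340]
cv2.imwrite("pics/c10.png",cv2.resize(s,None,fx=4.2,fy=4.2,interpolation=cv2.INTER_CUBIC))
```

```text
t 12.5 grasp [ 0.5164 -0.0317  0.329 ] F [ 0.21 -0.12 -1.65] w 0.0229 q [-0.07  0.25  0.23  1.54  0.01  0.05]
turn(tool) [0.0027 0.0113 0.0042] deg [0.2 0.6 0.2]
shift in cur tool [-0.0067 -0.11   -0.2808]  in target tool [-0.004  -0.1107 -0.2805]
```

View pics/c10.png

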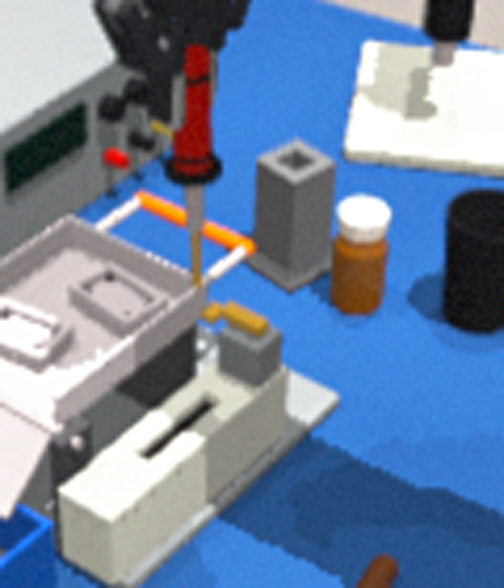

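Run:
```python
from h import *
f=4.2;g=lambda x,y:((x+.5)/f-.5+220,(y+.5)/f-.5+80)
print('tip',np.round(g(196,284),1),'flange',np.round(g(193,167),1),'top',np.round(g(199,48),1))
for z in (.17,.18,.19,.26,.265,.27,.275,.28,.35,.36): print(z,proj('side',[[.5164,-.0317,z]])[0].round(1))
```

```text
tip [266.3 147.2] flange [265.6 119.4] top [267.  91.]
0.17 [263.8 152.4]
0.18 [263.8 149.5]
0.19 [263.8 146.5]
0.26 [263.9 124.8]
0.265 [264.  123.2]
0.27 [264.  121.6]
0.275 [264.  119.9]
0.28 [264.  118.3]
0.35 [264.1  94. ]
0.36 [264.1  90.4]
```

arm_command(moves=[0,-0.011,-0.028,0.002,0.008,0.004,1,0,-0.011,-0.028,0,0,0,1,0,-0.011,-0.028,0,0,0,1,0,-0.011,-0.028,0,0,0,1,0,-0.011,-0.028,0,0,0,1,0,-0.011,-0.028,0,0,0,1,0,-0.011,-0.028,0,0,0,1,0,-0.011,-0.028,0,0,0,1,0,-0.011,-0.025,0,0,0,1,0,0,0,0,0,0,1])

```text
clock: 13.33
eef_pos: [0.5912, -0.298, 0.455]
tool_rot: [-0.46, 0.526, 0.486, 0.526]
ft_force: [-0.8, 0.5, -2.6]
grip_width: 0.0229
```

Run:
```python
from h import *
plan([.5925,-.325,.260],1)
```

```text
t 13.33 grasp [ 0.5875 -0.2938  0.3001] F [-0.84  0.5  -2.62] w 0.0229 q [-0.47  0.6   0.69  1.69  0.01 -0.36]
turn(tool) [ 0.0117  0.0241 -0.027 ] deg [ 0.7  1.4 -1.5]
shift in cur tool [ 0.0392 -0.0052 -0.0277]  in target tool [ 0.04   -0.0045 -0.0267]
```

arm_command(moves=[0,-0.002,-0.02,0.011,0.024,-0.027,1,0,-0.001,-0.006,0,0,0,1,0,0,0,0,0,0,1])

```text
clock: 13.58
eef_pos: [0.5926, -0.3261, 0.4439]
tool_rot: [-0.464, 0.529, 0.474, 0.528]
ft_force: [-0.2, -0.5, -2.1]
grip_width: 0.023
```

Run:
```python
from h import *
for n in("side",): cv2.imwrite(f"pics/{n}11.png",cv2.cvtColor(bot.camera(n),cv2.COLOR_RGB2BGR))
plan([.5925,-.325,.250],1)
s=cv2.imread("pics/side11.png")[30:170,240:340]
cv2.imwrite("pics/c11.png",cv2.resize(s,None,fx=4.2,fy=4.2,interpolation=cv2.INTER_CUBIC))
```

```text
t 13.63 grasp [ 0.5908 -0.3241  0.2886] F [-0.83  0.72 -3.15] w 0.0226 q [-0.5   0.63  0.7   1.65  0.   -0.38]
turn(tool) [-0.001   0.0086 -0.0123] deg [-0.1  0.5 -0.7]
shift in cur tool [ 0.0386 -0.0004  0.0003]  in target tool [0.0386 0.0001 0.0007]
```

View pics/c11.png

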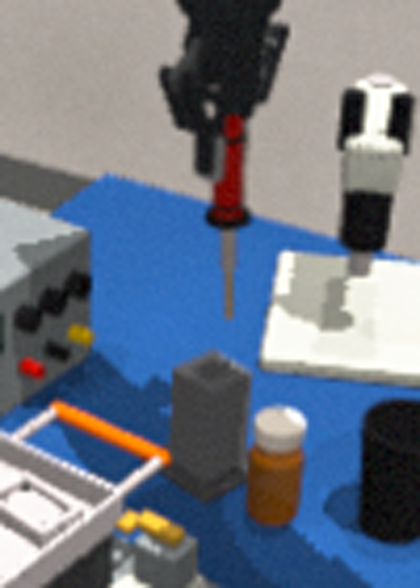

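Run:
```python
from h import *
f=4.2;g=lambda x,y:((x+.5)/f-.5+240,(y+.5)/f-.5+30)
print(unproj('side',[g(211,367)],.095).round(4),unproj('side',[g(229,319)],.1466).round(4),unproj('side',[g(228,218)],.2366).round(4))
print(proj('side',[[.589,-.322,.1466]]),g(229,319))
```

```text
[[ 0.5939 -0.3279  0.095 ]] [[ 0.5789 -0.325   0.1466]] [[ 0.5822 -0.3198  0.2366]]
[[291.01433442 105.12412867]] (294.1428571428571, 105.57142857142857)
```

arm_command(moves=[0,0,0,0,0.008,-0.03,1,0.005,0,0,0,0,0,1,0,0,0,0,0,0,1])

```text
clock: 13.88
eef_pos: [0.5929, -0.3227, 0.4355]
tool_rot: [-0.472, 0.524, 0.468, 0.533]
ft_force: [0.1, -0.0, -1.5]
grip_width: 0.0228
```

```bash
cat > look.py <<'E'
from h import *
import sys
k=sys.argv[1]
im=bot.camera("side"); cv2.imwrite(f"pics/side{k}.png",cv2.cvtColor(im,cv2.COLOR_RGB2BGR))
plan([.5925,-.325,.250],1)
s=cv2.imread(f"pics/side{k}.png")[60:150,260:320]
cv2.imwrite(f"pics/c{k}.png",cv2.resize(s,None,fx=6.5,fy=6.5,interpolation=cv2.INTER_CUBIC))
E
python3 look.py 12
```

```text
t 13.93 grasp [ 0.5952 -0.3221  0.2812] F [ 0.35  0.24 -0.53] w 0.0224 q [-0.5   0.61  0.64  1.6   0.01 -0.38]
turn(tool) [0.0018 0.005  0.0141] deg [0.1 0.3 0.8]
shift in cur tool [ 0.0312  0.0006 -0.0026]  in target tool [ 0.0312  0.0002 -0.0024]
```

View pics/c12.png

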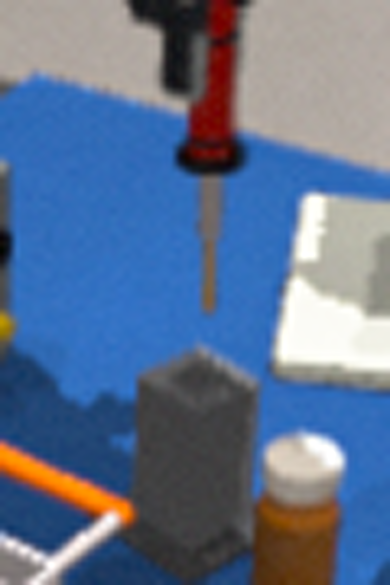

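arm_command(moves=[0.015,-0.002,-0.001,0,0.004,0,1,0.015,0,0,0,0,0,1,0.015,0,0,0,0,0,1,0.013,0,0,0,0,0,1,0,0,0,0,0,0,1])

```text
clock: 14.35
eef_pos: [0.5966, -0.3195, 0.3795]
tool_rot: [-0.475, 0.523, 0.468, 0.531]
ft_force: [-0.7, 0.2, -3.0]
grip_width: 0.0228
```

```bash
python3 look.py 13
```

```text
t 14.4 grasp [ 0.5995 -0.3196  0.2259] F [-0.07  0.65 -2.18] w 0.0227 q [-0.49  0.61  0.51  1.45  0.01 -0.38]
turn(tool) [0.0072 0.001  0.0177] deg [0.4 0.1 1. ]
shift in cur tool [-0.0242  0.0032 -0.0059]  in target tool [-0.0241  0.0036 -0.006 ]
```

View pics/c13.png

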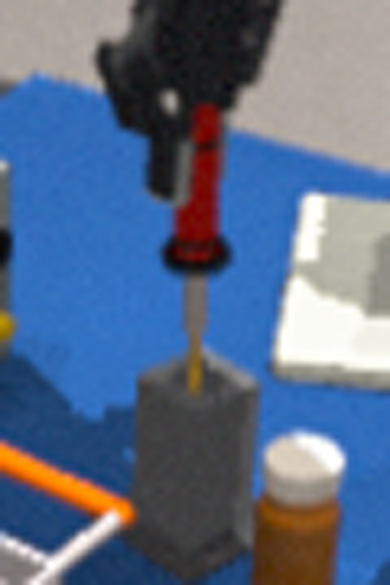

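arm_command(moves=[0.002,0,-0.004,0,0,0,1,0.005,0.0005,-0.001,0,0,0,1,0.01,0.0005,-0.0005,0,0,0,1,0.01,0,0,0,0,0,1,0,0,0,0,0,0,1])

```text
clock: 14.82
eef_pos: [0.5966, -0.3249, 0.3565]
tool_rot: [-0.479, 0.521, 0.465, 0.532]
ft_force: [-0.5, 0.5, -2.8]
grip_width: 0.0226
```

```bash
python3 look.py 14
```

```text
t 14.87 grasp [ 0.6004 -0.3257  0.2025] F [ 0.62  0.06 -2.09] w 0.0228 q [-0.5   0.62  0.46  1.39  0.01 -0.39]
turn(tool) [ 0.0084 -0.0018  0.0249] deg [ 0.5 -0.1  1.4]
shift in cur tool [-0.0477  0.0029 -0.0006]  in target tool [-0.0476  0.0041 -0.0005]
```

View pics/c14.png

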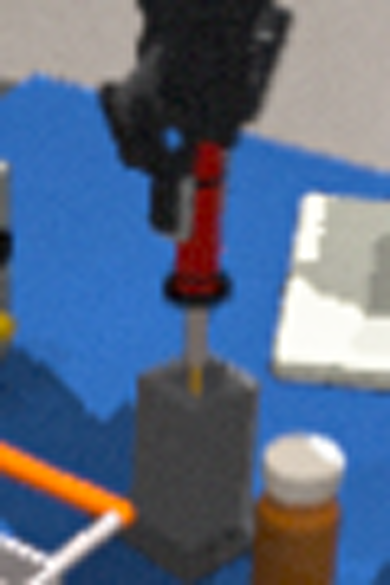

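arm_command(moves=[0.01,0,0,0,0,0,1,0.01,0.0005,0,0,0,0,1,0.01,0.0005,0,0,0,0,1,0.005,0,0,0,0,0,1,0,0,0,0,0,0,1])

```text
clock: 15.28
eef_pos: [0.5964, -0.3252, 0.3193]
tool_rot: [-0.479, 0.521, 0.464, 0.532]
ft_force: [0.2, -0.3, -2.0]
grip_width: 0.0225
```

```bash
python3 look.py 15
```

```text
t 15.33 grasp [ 0.6003 -0.3259  0.1646] F [ 0.03  0.3  -1.87] w 0.0226 q [-0.5   0.63  0.39  1.3   0.01 -0.39]
turn(tool) [ 0.0082 -0.002   0.0257] deg [ 0.5 -0.1  1.5]
shift in cur tool [-0.0855  0.0017 -0.0004]  in target tool [-0.0854  0.0039 -0.0003]
```

View pics/c15.png

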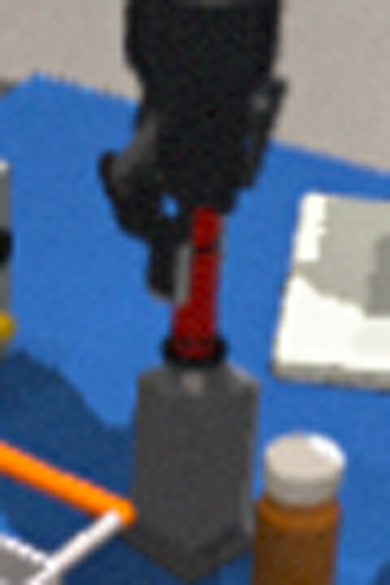

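arm_command(moves=[0.006,0,0,0,0,0,1,0.004,0,0,0,0,0,1,0,0,0,0,0,0,1])

```text
clock: 15.58
eef_pos: [0.597, -0.3254, 0.3095]
tool_rot: [-0.48, 0.521, 0.464, 0.532]
ft_force: [-0.2, 0.1, -1.1]
grip_width: 0.0227
```

```bash
python3 -c "from h import *;plan()"
```

```text
t 15.58 grasp [ 0.6012 -0.3262  0.1545] F [-0.23  0.15 -1.09] w 0.0227 q [-0.5   0.64  0.37  1.28  0.01 -0.39]
turn(tool) [ 0.0083 -0.0026  0.0272] deg [ 0.5 -0.2  1.6]
```

arm_command(moves=[0.003,0,0,0,0,0,1,0,0,0,0,0,0,1])

```text
clock: 15.75
eef_pos: [0.5972, -0.3254, 0.3065]
tool_rot: [-0.48, 0.521, 0.464, 0.532]
ft_force: [0.0, -0.1, -1.5]
grip_width: 0.0226
```

```bash
python3 look.py 16
```

```text
t 15.8 grasp [ 0.6017 -0.3265  0.152 ] F [ 0.79  1.13 -1.86] w 0.0227 q [-0.5   0.64  0.37  1.27  0.01 -0.39]
turn(tool) [ 0.0082 -0.0031  0.0285] deg [ 0.5 -0.2  1.6]
shift in cur tool [-0.0981  0.0021 -0.0004]  in target tool [-0.098   0.0048 -0.0001]
```

View pics/c16.png

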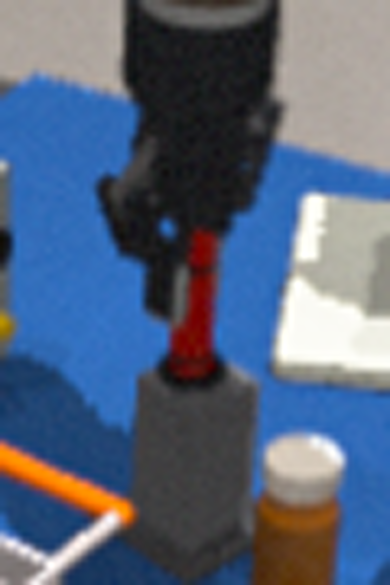

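arm_command(moves=[0.002,0.003,0,0,0,0,1,0.002,0,0,0,0,0,1,0.001,0,0,0,0,0,1])

```text
clock: 16.05
eef_pos: [0.5948, -0.3252, 0.3059]
tool_rot: [-0.482, 0.52, 0.462, 0.533]
ft_force: [-0.4, 0.3, -1.4]
grip_width: 0.0226
```

```bash
python3 -c "from h import *;plan()"
```

```text
t 16.05 grasp [ 0.6001 -0.3266  0.151 ] F [-0.44  0.25 -1.43] w 0.0226 q [-0.5   0.63  0.35  1.26  0.01 -0.39]
turn(tool) [ 0.0086 -0.0048  0.0346] deg [ 0.5 -0.3  2. ]
```

arm_command(moves=[0.003,0,0,0,0,0,1,0.001,0,0,0,0,0,1])

```text
clock: 16.22
eef_pos: [0.5946, -0.3253, 0.3059]
tool_rot: [-0.484, 0.519, 0.46, 0.534]
ft_force: [-0.4, -0.5, -1.2]
grip_width: 0.023
```

```bash
python3 look.py 17
```

```text
t 16.27 grasp [ 0.6006 -0.327   0.1508] F [-0.38  0.11  2.99] w 0.0224 q [-0.5   0.63  0.35  1.25  0.01 -0.39]
turn(tool) [ 0.0085 -0.0065  0.0388] deg [ 0.5 -0.4  2.2]
shift in cur tool [-0.0993 -0.0016 -0.0005]  in target tool [-0.0993  0.0023  0.0001]
```

View pics/c17.png

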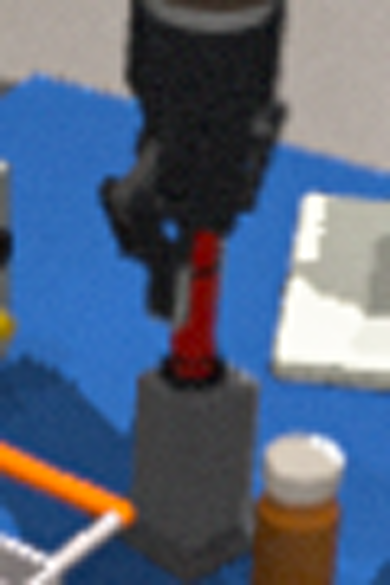

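arm_command(moves=[-0.001,0.002,0,0,0,0.015,1,0,0,0,0,0,0,-1,0,0,0,0,0,0,-1,0,0,0,0,0,0,-1,0,0,0,0,0,0,-1,0,0,0,0,0,0,-1,0,0,0,0,0,0,-1])

```text
clock: 16.85
eef_pos: [0.5927, -0.3254, 0.3057]
tool_rot: [-0.479, 0.523, 0.464, 0.53]
ft_force: [-0.4, -0.2, 0.5]
grip_width: 0.0851
```

```bash
python3 look.py 18
```

```text
t 16.9 grasp [ 0.596  -0.3268  0.1507] F [-0.11 -0.58 -0.51] w 0.0856 q [-0.5   0.63  0.35  1.27  0.   -0.39]
turn(tool) [ 0.0083 -0.0068  0.0222] deg [ 0.5 -0.4  1.3]
shift in cur tool [-0.0993 -0.002  -0.0003]  in target tool [-0.0993  0.0002  0.0004]
```

View pics/c18.png

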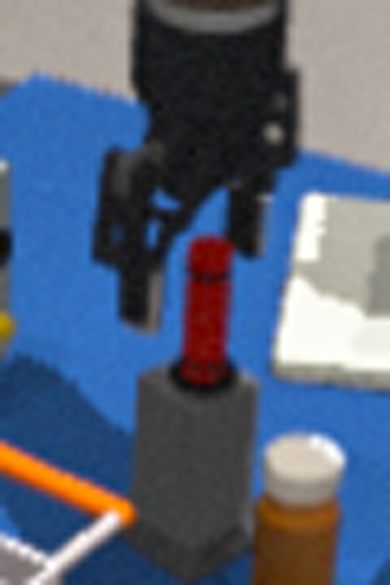

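arm_command(moves=[-0.02,0,0,0,0,0.01,-1,-0.03,0,0,0.004,-0.004,0.01,-1,-0.03,0,0,0,0,0,-1,-0.03,0,0,0,0,0,-1,-0.02,0,0,0,0,0,-1,0,0,0,0,0,0,-1])

```text
clock: 17.4
eef_pos: [0.5911, -0.3243, 0.4364]
tool_rot: [-0.468, 0.529, 0.473, 0.526]
ft_force: [-0.6, 0.2, 0.8]
grip_width: 0.0854
```

```bash
python3 -c "
from h import *
plan([.597,-.178,.20],1)"
```

```text
t 17.4 grasp [ 0.5899 -0.324   0.2814] F [-0.63  0.17  0.82] w 0.0854 q [-0.5   0.62  0.66  1.62 -0.   -0.39]
turn(tool) [ 0.004   0.0011 -0.008 ] deg [ 0.2  0.1 -0.5]
shift in cur tool [0.0817 0.0101 0.146 ]  in target tool [0.0814 0.0114 0.146 ]
```

arm_command(moves=[0,0.002,0.03,0.004,0,-0.008,-0.2,0,0.002,0.03,0,0,0,-0.2,0,0.002,0.03,0,0,0,-0.2,0.015,0.002,0.03,0,0,0,-0.2,0.02,0.002,0.022,0,0,0,-0.2,0.02,0,0,0,0,0,-0.2,0,0,0,0,0,0,-0.2])

```text
clock: 17.98
eef_pos: [0.598, -0.1785, 0.3778]
tool_rot: [-0.47, 0.528, 0.467, 0.531]
ft_force: [-2.0, 0.2, -1.2]
grip_width: 0.0516
```

```bash
python3 -c "
from h import *
im=bot.camera('side'); cv2.imwrite('pics/side19.png',cv2.cvtColor(im,cv2.COLOR_RGB2BGR))
plan([.597,-.178,.118],1)
s=cv2.imread('pics/side19.png')[60:180,210:330]
cv2.imwrite('pics/c19.png',cv2.resize(s,None,fx=4.5,fy=4.5,interpolation=cv2.INTER_CUBIC))
"
```

```text
t 18.03 grasp [ 0.5996 -0.1788  0.2248] F [-1.01  0.58  0.11] w 0.0515 q [-0.29  0.5   0.32  1.38  0.   -0.17]
turn(tool) [-0.0047 -0.0005  0.0081] deg [-0.3 -0.   0.5]
shift in cur tool [0.1067 0.0023 0.0005]  in target tool [0.1068 0.0014 0.0004]
```

View pics/c19.png

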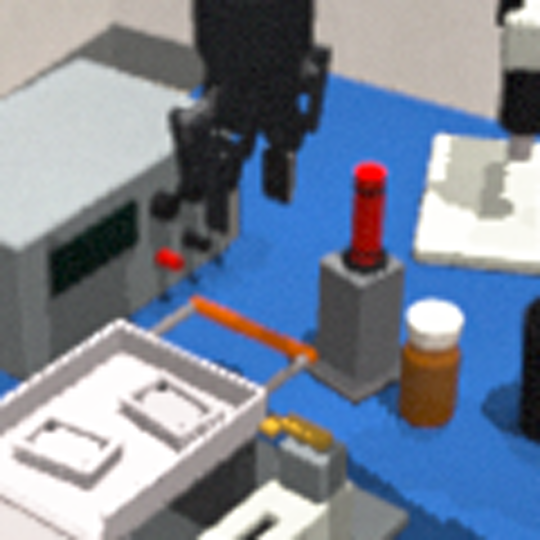

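arm_command(moves=[0.025,0.001,0,-0.004,0,0.008,-0.2,0.025,0,0,0,0,0,-0.2,0.025,0,0,0,0,0,-0.2,0.02,0,0,0,0,0,-0.2,0,0,0,0,0,0,-0.2])

```text
clock: 18.45
eef_pos: [0.5998, -0.1821, 0.288]
tool_rot: [-0.472, 0.528, 0.465, 0.531]
ft_force: [-0.4, 0.7, -0.8]
grip_width: 0.0512
```

```bash
python3 -c "
from h import *
im=bot.camera('side'); cv2.imwrite('pics/side20.png',cv2.cvtColor(im,cv2.COLOR_RGB2BGR))
plan([.597,-.178,.118],1)
s=cv2.imread('pics/side20.png')[60:180,210:330]
cv2.imwrite('pics/c20.png',cv2.resize(s,None,fx=4.5,fy=4.5,interpolation=cv2.INTER_CUBIC))
"
```

```text
t 18.5 grasp [ 0.6024 -0.1833  0.1351] F [ 0.05 -0.57 -0.39] w 0.0513 q [-0.29  0.55  0.17  1.17 -0.   -0.17]
turn(tool) [-0.0042 -0.0039  0.0139] deg [-0.2 -0.2  0.8]
shift in cur tool [0.017  0.0041 0.004 ]  in target tool [0.0171 0.0038 0.004 ]
```

View pics/c20.png

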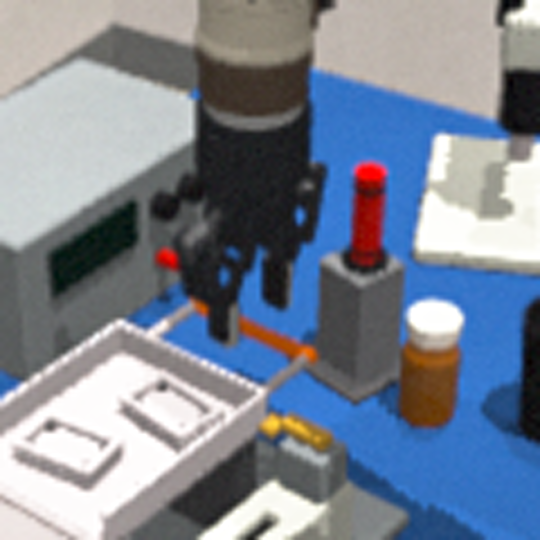

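arm_command(moves=[0.008,0.003,0.004,-0.004,-0.004,0.014,-0.2,0.008,0,0,0,0,0,-0.2,0,0,0,0,0,0,-0.2,0,0,0,0,0,0,1,0,0,0,0,0,0,1,0,0,0,0,0,0,1,0,0,0,0,0,0,1,0,0,0,0,0,0,1,0,0,0,0,0,0,1])

```text
clock: 19.25
eef_pos: [0.6005, -0.1781, 0.281]
tool_rot: [-0.472, 0.525, 0.468, 0.532]
ft_force: [0.5, 0.4, -3.0]
grip_width: 0.0096
```

```bash
python3 -c "
from h import *
im=bot.camera('side'); cv2.imwrite('pics/side21.png',cv2.cvtColor(im,cv2.COLOR_RGB2BGR))
plan([.597,-.178,.118],1)
s=cv2.imread('pics/side21.png')[60:180,210:330]
cv2.imwrite('pics/c21.png',cv2.resize(s,None,fx=4.5,fy=4.5,interpolation=cv2.INTER_CUBIC))
"
```

```text
t 19.3 grasp [ 0.6022 -0.1778  0.126 ] F [-0.19  0.44 -3.46] w 0.0098 q [-0.29  0.56  0.15  1.16  0.01 -0.17]
turn(tool) [-0.0003  0.0036  0.0106] deg [-0.   0.2  0.6]
shift in cur tool [ 0.0079  0.0036 -0.0003]  in target tool [ 0.008   0.0035 -0.0002]
```

View pics/c21.png

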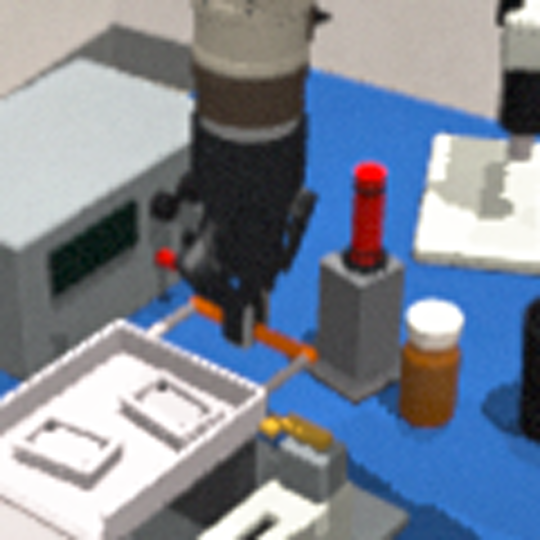

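arm_command(moves=[-0.009,0,0.0005,0,0.003,0.01,1,-0.009,0,0.001,0,0,0,1,-0.009,0,0.001,0,0,0,1,-0.009,0,0.0015,0,0,0,1,-0.009,0,0.002,0,0,0,1,-0.009,0,0.0025,0,0,0,1])

```text
clock: 19.8
eef_pos: [0.603, -0.1691, 0.3349]
tool_rot: [-0.47, 0.527, 0.47, 0.53]
ft_force: [2.6, 1.2, -4.9]
grip_width: 0.0096
```

```bash
cat >> h.py <<'E'
G0=np.array([.6015,-.1778,.126])
def arc():
    o,R,p=st(); g=p+R[:,0]*.155; d=g-G0; ey=np.array([-np.sin(YAW),np.cos(YAW)]); s=d[:2]@ey
    y=-.225+s; z=.012+d[2]; th=np.arctan2(z,-y)-.0533
    print('t',round(o['clock'],2),'theta',th.round(3),'r',np.hypot(y,z).round(4),'dx',(d[:2]@[np.cos(YAW),np.sin(YAW)]).round(4),'dy,dz',s.round(4),d[2].round(4),'F',np.round(o['ft_force'],1),'w',round(float(o['grip_width']),4),'turn',Ro.from_matrix(R.T@Rtarget(1)).as_rotvec().round(3))
E
python3 -c "
from h import *
arc()
im=bot.camera('side'); cv2.imwrite('pics/side22.png',cv2.cvtColor(im,cv2.COLOR_RGB2BGR))
s=cv2.imread('pics/side22.png')[60:220,180:330]
cv2.imwrite('pics/c22.png',cv2.resize(s,None,fx=3.7,fy=3.7,interpolation=cv2.INTER_CUBIC))
"
```

```text
t 19.8 theta 0.243 r 0.2256 dx 0.0008 dy,dz 0.0093 0.0539 F [ 2.6  1.2 -4.9] w 0.0096 turn [0.    0.003 0.002]
```

View pics/c22.png

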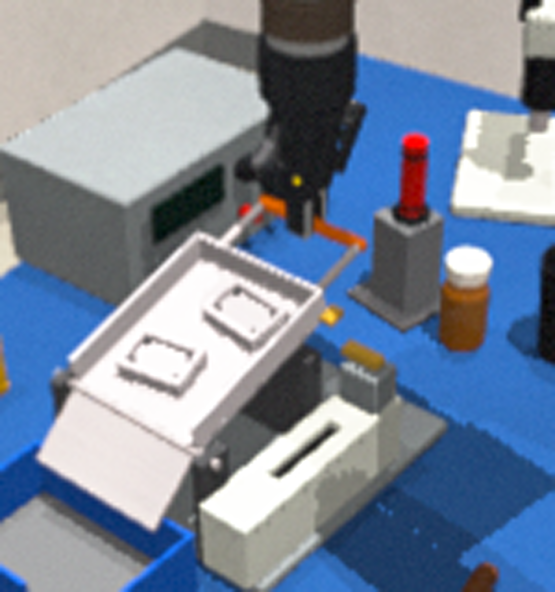

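arm_command(moves=[-0.0077,0,0.0025,0,0,0,1,-0.0076,0,0.0027,0,0,0,1,-0.0075,0,0.003,0,0,0,1,-0.0074,0,0.0033,0,0,0,1,-0.0072,0,0.0035,0,0,0,1,-0.007,0,0.0038,0,0,0,1,-0.007,0,0.004,0,0,0,1])

```text
clock: 20.43
eef_pos: [0.6057, -0.1436, 0.3928]
tool_rot: [-0.47, 0.526, 0.47, 0.53]
ft_force: [4.2, 2.6, -5.8]
grip_width: 0.0097
```

```bash
python3 -c "
from h import *
arc()"
```

```text
t 20.43 theta 0.524 r 0.2267 dx 0.0007 dy,dz 0.035 0.1118 F [ 4.2  2.6 -5.8] w 0.0097 turn [0.001 0.004 0.004]
```

arm_command(moves=[-0.0043,0,0.0027,0,0,0,1,-0.0042,0,0.0028,0,0,0,1,-0.0041,0,0.0029,0,0,0,1,-0.004,0,0.003,0,0,0,1,-0.004,0,0.0031,0,0,0,1,-0.0039,0,0.0032,0,0,0,1,-0.0038,0,0.0033,0,0,0,1,-0.0037,0,0.0034,0,0,0,1])

```text
clock: 21.1
eef_pos: [0.609, -0.1167, 0.4283]
tool_rot: [-0.47, 0.526, 0.47, 0.53]
ft_force: [3.8, 1.9, -5.7]
grip_width: 0.0093
```

```bash
python3 -c "
from h import *
arc()
im=bot.camera('side'); cv2.imwrite('pics/side23.png',cv2.cvtColor(im,cv2.COLOR_RGB2BGR))
s=cv2.imread('pics/side23.png')[60:250,140:330]
cv2.imwrite('pics/c23.png',cv2.resize(s,None,fx=3.1,fy=3.1,interpolation=cv2.INTER_CUBIC))
"
```

```text
t 21.1 theta 0.721 r 0.2278 dx 0.0009 dy,dz 0.0621 0.1473 F [ 3.8  1.9 -5.7] w 0.0093 turn [0.001 0.004 0.004]
```

View pics/c23.png

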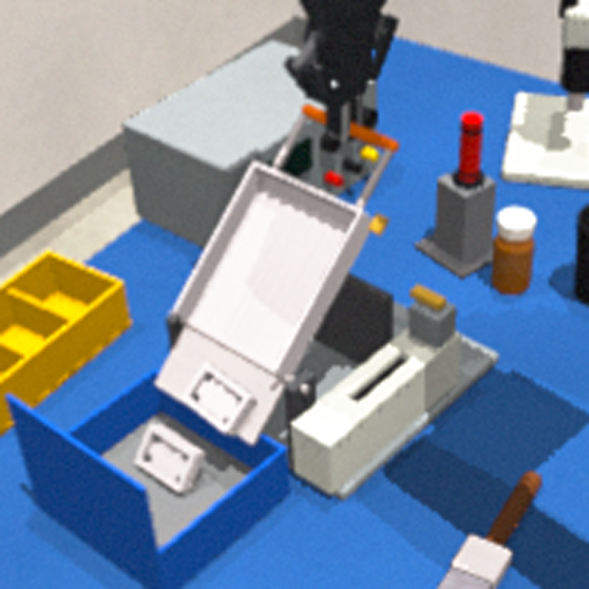

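arm_command(moves=[-0.0035,0,0.0035,0,0,0,1,-0.0034,0,0.0036,0,0,0,1,-0.0033,0,0.0037,0,0,0,1,-0.0033,0,0.0037,0,0,0,1,-0.0032,0,0.0038,0,0,0,1,-0.0031,0,0.0039,0,0,0,1,-0.003,0,0.004,0,0,0,1,-0.0029,0,0.004,0,0,0,1,-0.0028,0,0.0041,0,0,0,1])

```text
clock: 21.9
eef_pos: [0.6133, -0.0801, 0.4603]
tool_rot: [-0.471, 0.527, 0.468, 0.53]
ft_force: [2.3, -0.4, -4.7]
grip_width: 0.0092
```

```bash
python3 -c "
from h import *
arc()
im=bot.camera('side'); cv2.imwrite('pics/side24.png',cv2.cvtColor(im,cv2.COLOR_RGB2BGR))
s=cv2.imread('pics/side24.png')[60:250,140:330]
cv2.imwrite('pics/c24.png',cv2.resize(s,None,fx=3.1,fy=3.1,interpolation=cv2.INTER_CUBIC))
"
```

```text
t 21.9 theta 0.933 r 0.2294 dx 0.0011 dy,dz 0.0985 0.1793 F [ 2.3 -0.4 -4.7] w 0.0092 turn [0.    0.    0.005]
```

View pics/c24.png

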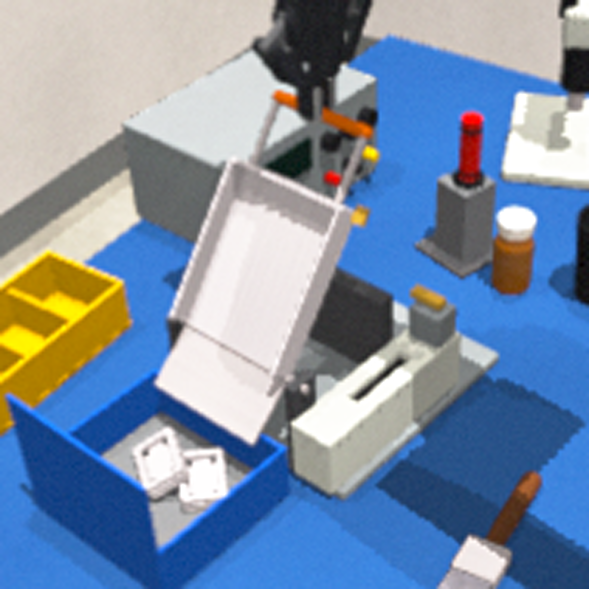

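arm_command(moves=[0.0045,0,-0.0066,0,0,0,1,0.0047,0,-0.0065,0,0,0,1,0.005,0,-0.0063,0,0,0,1,0.0052,0,-0.0061,0,0,0,1,0.0054,0,-0.0059,0,0,0,1,0.0056,0,-0.0057,0,0,0,1,0.0058,0,-0.0055,0,0,0,1,0.006,0,-0.0053,0,0,0,1])

```text
clock: 22.62
eef_pos: [0.6067, -0.1292, 0.4177]
tool_rot: [-0.47, 0.523, 0.47, 0.533]
ft_force: [1.8, -3.7, 1.2]
grip_width: 0.0093
```

```bash
python3 -c "
from h import *
arc()"
```

```text
t 22.62 theta 0.653 r 0.2292 dx 0.0008 dy,dz 0.0506 0.1367 F [ 1.8 -3.7  1.2] w 0.0093 turn [0.002 0.011 0.009]
```

arm_command(moves=[0.0061,0,-0.0052,0,0,0,1,0.0063,0,-0.005,0,0,0,1,0.0065,0,-0.0047,0,0,0,1,0.0067,0,-0.0044,0,0,0,1,0.0069,0,-0.0041,0,0,0,1,0.007,0,-0.0038,0,0,0,1,0.0072,0,-0.0035,0,0,0,1])

```text
clock: 23.2
eef_pos: [0.6028, -0.1624, 0.3647]
tool_rot: [-0.469, 0.523, 0.471, 0.533]
ft_force: [1.9, 2.0, -2.0]
grip_width: 0.0093
```

```bash
python3 -c "
from h import *
arc()"
```

```text
t 23.2 theta 0.379 r 0.2286 dx 0.0006 dy,dz 0.0174 0.0837 F [ 1.9  2.  -2. ] w 0.0093 turn [0.002 0.013 0.007]
```

arm_command(moves=[0.0073,0,-0.0032,0,0,0,1,0.0074,0,-0.0029,0,0,0,1,0.0075,0,-0.0026,0,0,0,1,0.0076,0,-0.0023,0,0,0,1,0.0077,0,-0.002,0,0,0,1,0.0078,0,-0.0017,0,0,0,1])

```text
clock: 23.7
eef_pos: [0.6015, -0.1776, 0.3145]
tool_rot: [-0.469, 0.522, 0.472, 0.534]
ft_force: [2.6, 3.3, -0.8]
grip_width: 0.0091
```

```bash
python3 -c "
from h import *
arc()"
```

```text
t 23.7 theta 0.148 r 0.2272 dx 0.0012 dy,dz 0.0024 0.0335 F [ 2.6  3.3 -0.8] w 0.0091 turn [0.002 0.014 0.008]
```

arm_command(moves=[0.005,0,-0.001,0,0,0,1,0.005,0,-0.0008,0,0,0,1,0.005,0,-0.0006,0,0,0,1,0.004,0,-0.0004,0,0,0,1,0.003,0,-0.0002,0,0,0,1])

```text
clock: 24.12
eef_pos: [0.6011, -0.1802, 0.2906]
tool_rot: [-0.469, 0.523, 0.472, 0.533]
ft_force: [-13.4, 7.8, 25.6]
grip_width: 0.0088
```

```bash
python3 -c "
from h import *
arc()"
```

```text
t 24.12 theta 0.042 r 0.2263 dx 0.0009 dy,dz -0.0003 0.0096 F [-13.4   7.8  25.6] w 0.0088 turn [0.003 0.014 0.007]
```

arm_command(moves=[0.002,0,0,0,0,0,1,0.002,0,0,0,0,0,1,0.002,0,0,0,0,0,1])

```text
clock: 24.37
eef_pos: [0.6004, -0.1798, 0.291]
tool_rot: [-0.471, 0.522, 0.471, 0.533]
ft_force: [4.4, 3.1, 4.3]
grip_width: 0.0082
```

```bash
python3 -c "
from h import *
arc()"
```

```text
t 24.37 theta 0.044 r 0.2263 dx 0.0008 dy,dz -0.0002 0.01 F [4.4 3.1 4.3] w 0.0082 turn [0.004 0.012 0.011]
```

```bash
python3 -c "
from h import *
im=bot.camera('side'); cv2.imwrite('pics/side25.png',cv2.cvtColor(im,cv2.COLOR_RGB2BGR))
a=cv2.imread('pics/side25.png')[100:220,190:300];b=cv2.imread('pics/side0.png')[100:220,190:300]
cv2.imwrite('pics/c25.png',cv2.resize(np.hstack([a,b]),None,fx=3.6,fy=3.6,interpolation=cv2.INTER_CUBIC))
"
```

```text
(no output)
```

View pics/c25.png

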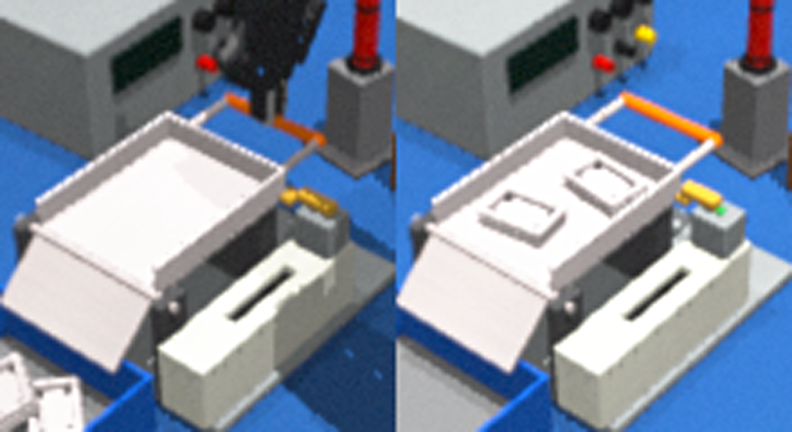

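arm_command(moves=[0,0,0,0,0,0,0.4,0,0,0,0,0,0,0.2,0,0,0,0,0,0,-0.2,0,0,0,0,0,0,-0.2,0,0,0,0,0,0,-0.2,-0.015,0,0,0,0,0,-0.2,-0.025,0,0,0,0,0,-0.2,-0.03,0,0,0,0,0,-0.2,-0.03,0,0,0,0,0,-0.2,-0.03,0,0,0,0,0,-0.2,-0.03,0,0,0,0,0,-0.2,-0.03,0,0,0,0,0,-0.2,0,0,0,0,0,0,-0.2])

```text
clock: 25.5
eef_pos: [0.5962, -0.1848, 0.4851]
tool_rot: [-0.469, 0.53, 0.469, 0.528]
ft_force: [0.8, 0.1, 0.1]
grip_width: 0.0513
```

```bash
python3 -c "
from h import *
arc()
for n in('side','top'):
  im=bot.camera(n); cv2.imwrite(f'pics/{n}26.png',cv2.cvtColor(im,cv2.COLOR_RGB2BGR))
a=cv2.imread('pics/side26.png')[100:220,190:300];b=cv2.imread('pics/side0.png')[100:220,190:300]
cv2.imwrite('pics/c26.png',cv2.resize(np.hstack([a,b]),None,fx=3.6,fy=3.6,interpolation=cv2.INTER_CUBIC))
"
```

```text
t 25.5 theta 0.695 r 0.3176 dx -0.0046 dy,dz -0.0078 0.2041 F [0.8 0.1 0.1] w 0.0513 turn [-0.001 -0.001 -0.001]
```

View pics/c26.png

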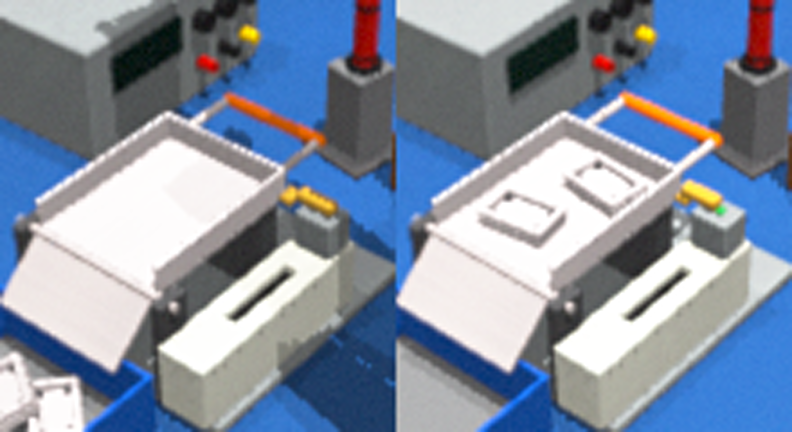

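View pics/side26.png

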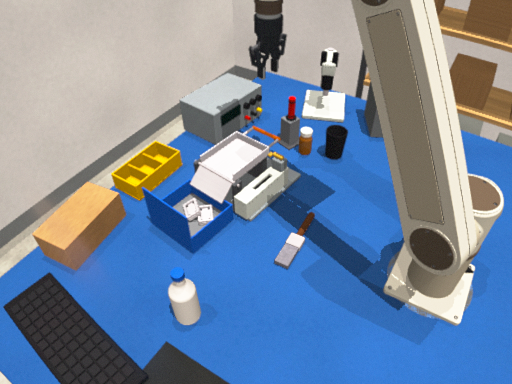

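View pics/top26.png

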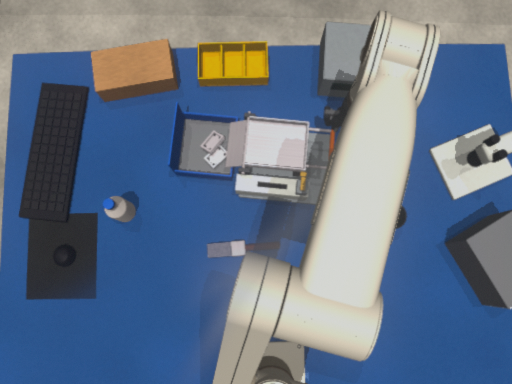

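Run:
```python
import cv2,numpy as np
a=cv2.imread('pics/side26.png');b=cv2.imread('pics/side0.png')
for nm,(x0,y0,x1,y1),lo,hi in(('handle',(245,120,282,145),(4,110,120),(16,255,255)),('probe',(280,90,305,122),(0,120,60),(6,255,255)),('cap',(296,120,318,140),(0,0,200),(180,60,255))):
    for im in(a,b):
        h=cv2.cvtColor(im,cv2.COLOR_BGR2HSV)[y0:y1,x0:x1]; m=cv2.inRange(h,np.array(lo),np.array(hi)); p=np.argwhere(m)[:,::-1]; print(nm,len(p),(p.mean(0)+[x0,y0]).round(2),p.min(0)+[x0,y0],p.max(0)+[x0,y0])
cv2.imwrite('pics/c27.png',cv2.resize(np.hstack([a[85:165,270:355],b[85:165,270:355]]),None,fx=4.5,fy=4.5,interpolation=cv2.INTER_CUBIC))
```

```text
handle 80 [266.71 133.29] [253 126] [280 140]
handle 54 [265.76 132.87] [252 126] [280 140]
probe 88 [291.18 108.38] [288  97] [294 118]
probe 91 [290.44 107.6 ] [287  97] [293 118]
cap 81 [306.38 130.35] [300 127] [312 134]
cap 89 [306.33 130.74] [300 127] [312 136]
```

View pics/c27.png

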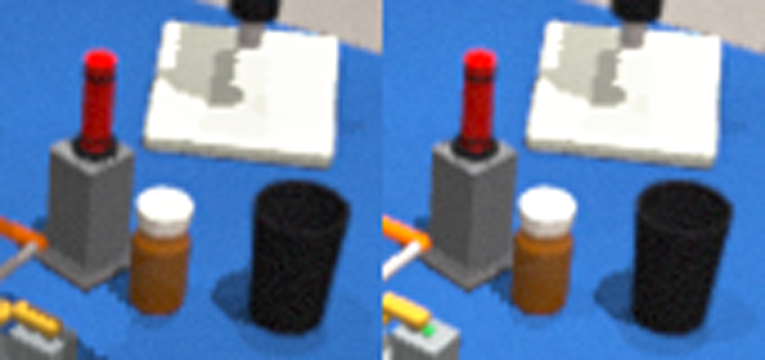

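The tray is back at its starting height, since the handle's pixel extents match the first picture. The probe hangs upright, both housings are in the bin, and the jar and cup haven't moved. I'm handing the job in.

```bash
python3 -c "
from workcell import bot
print(bot.job_done())"
```

```text
the job is handed in; nothing more can be done
None
```

The job is done and handed in at about 26 s of the 69 s allowed.

- **Finding the hole:** I slid the probe tip along the slot floor. The upward force fell away about 17 mm on the handle side of the slot's middle, then the pin met the hole's wall.
- **Pressing:** I pushed down until it bottomed at about 18 N. The pictures show the latch bolt pulled back, and it stayed back afterwards. The plunger's depth can't be measured directly.
- **Hanging the probe back:** The hard push tilted the probe a little in the fingers. I corrected that by eye and hung it in its holder. The last picture shows it upright with its flange on the post.
- **Emptying the tray:** I lifted the handle to about 0.93 rad. Both housings slid out and lie in the blue bin.
- **Lowering the tray:** It came down along the same arc. The bar slipped about 10 mm in the pads, so the tray reached its rest earlier than I expected, and the wrist force briefly peaked at about 29 N. That last bit was firmer than gentle, but well under the 120 N limit.

**Last checks:** In the side view the handle's end pixels match the first picture, so the tray rests fully down. The jar and cup are where they started. The bottle looks unmoved by eye, though I didn't measure it. The robot is clear of everything. None of the final checks disagreed.

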